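Pre-press the plaque blanks

ROBOT

A 7-joint arm with a two-finger parallel gripper is mounted at the origin on the work surface. World frame = base frame: x ahead of the robot, y to its left, z up, the work surface at z = 0. Lengths are in m, angles in rad, forces in N, time in s.
With the tool pointing down it reaches from about 0.425 to 0.875 m from the base axis. Payload 9.9 kg.
Tool frame: the origin (TCP) lies at the very end of the fingers, on their centre line; the grasp point (between the pads) lies 19 mm behind it; z points along the fingers, y is the line along which they close (so a half turn about z gives the same grasp; the last joint's range is limited). The gripper opens to 85 mm and grips with 20 to 120 N. Pads are 22 mm wide; open, the fingers measure 114 mm over their backs; the gripper's body (76 mm by 85 mm) begins 54 mm behind the grasp point. The pads swing forward as they close: fully open they stand 13 mm farther back than shut.
Start: joints at [-1.213, 0.576, 0.025, 1.437, -0.015, 1.129, -0.057], TCP at [0.289, 0.61, 0.231] pointing down, gripper open.
Joint ranges: [-2.76, 2.76], [-0.34, 2.15], [-1.52, 1.57], [0.19, 2.46], [-1.09, 4.23], [0.17, 1.99], [-2.82, 2.82]. Speed limits (rad/s): [2.22, 2.22, 3.01, 3.01, 3.14, 3.14, 3.14].

INTERFACE

Orientations are given as a 3x3 rotation matrix whose columns are the frame's x, y, z axes.
In Python, from cell import r gives the robot as it stands. The module is installed in compiled form; this text tells all that it offers.
- The arm moves only by the shell command python3 -m creep 'ROWS' [FORCE]. ROWS is JSON, a list of rows, each an object of numbers: "gripper": the opening, from 0 (shut) to 1 (fully open); "dx", "dy", "dz": the shift along the tool's x, y, z in units of 50 mm (1.0 is 50 mm); "yaw": the turn about the tool's z in units of 0.12 rad (1.0 is 0.12 rad). In form: [{"gripper": .., "dx": .., "dy": .., "dz": .., "yaw": ..}, ...]. A call has 1 to 20 rows; each row shifts and turns the commanded pose from where the row before left it, along the tool's axes as they then stand; what a row does not reach is not made up. A row lasts 1/10 s, in which the tool goes at most 50 mm and 8.59 degrees, less where a joint would pass 70% of its speed; a pose out of reach is approached as far as the arm can. A call with a number of a shift or a turn outside -1 to 1 is refused whole. A call with a gripper value outside its range is refused whole. The fingers move at their own pace and stop on an object; FORCE is the grip in N (left out, the last holds). Time passes only in rows, so rows that do not move let the fingers close. It gives the time, the measured TCP pose, the force, the opening and the grip force at its end, in the units of the state.
- r.read_state(): the state, without advancing time (a new reading comes with each control period).
- r.snapshot(name): name is "scene" or "top" or "wrist"; returns a dict with "color" (420x560x3 uint8, red, green, blue), "fx", "fy", "cx", "cy" (pixels), "R" (3x3) and "t" (3): a world point X has camera coordinates R X + t; the wrist camera has in their place "hand_eye" (4x4, takes a point from camera to tool coordinates, whose origin is the TCP and whose axes are the flange's). Camera axes: x right, y down, z forward; pixel columns grow to the right and rows downward; lengths in m; the calibration is good to about 2 mm. The wrist camera is an equidistant fisheye: a pixel r from the principal point sees the ray r / f radians off the axis. A picture is of the moment at which its call begins: read the wrist's pose just before it. There is no depth.
- r.sign_off(): hands the job in; it is judged then, once.
The state is a dict: "time": time; "joint_positions": joint angles; "qd": joint speeds; "tau": joint torques, N m; "tool_pos": TCP position; "eef_rot": TCP orientation; "ft_force": force on the tool from outside, world axes, zero at the start; "torque": the same for the moment, N m; "opening": opening from 0.0 (shut) to 1.0 (fully open); "grip_force": force on a finger pad.
Only numpy, scipy, OpenCV 4.12 (cv2) and the standard library are available. Lean on these libraries where they do the work, as an engineer would, in place of code of your own. Each camera call takes 0.05 s, during which the arm holds its last target. There are 200 camera calls.

TASK

Pre-press the plaque blanks to drive out their moisture: lay every blank from the mat flat and side by side on the press bed, centred beneath where the pressure bar comes down, and swing the clamp over and down onto them. With the clamp shut, turn the heat dial clockwise all the way to its end stop, leave it there for three seconds, then turn it anticlockwise all the way to off. Then swing the clamp fully back to its open stop and set all the blanks flat on the wire cooling rack, side by side and none stacked, leaving the tumbler, tape and cup lid where they are.

Things in the scene. Friction and masses are not known exactly. Their poses are not given: they have to be found in the camera images.
- blank0: plaque blank: brown fibreboard with a white face, 90 mm long, 44 mm wide, 20 mm thick, one short end square, the other a half-round arch; about 0.11 kg, flat on the silicone mat at the start. Origin: centre of the underside (middle of length and width); x along its length towards the arched end, z up through the white face. May be absent.
- blank1: plaque blank: brown fibreboard with a white face, 90 mm long, 44 mm wide, 20 mm thick, one short end square, the other a half-round arch; about 0.11 kg, flat on the silicone mat at the start. Origin: centre of the underside (middle of length and width); x along its length towards the arched end, z up through the white face. May be absent.
- blank2: plaque blank: brown fibreboard with a white face, 90 mm long, 44 mm wide, 20 mm thick, one short end square, the other a half-round arch; about 0.11 kg, flat on the silicone mat at the start. Origin: centre of the underside (middle of length and width); x along its length towards the arched end, z up through the white face. May be absent.
- blank0_mid (a point): centre of that blank, 10 mm above its origin, midway through its thickness
- blank1_mid (a point): centre of that blank, 10 mm above its origin, midway through its thickness
- blank2_mid (a point): centre of that blank, 10 mm above its origin, midway through its thickness
- press: the fixed teal flat press. Origin: on the table under the middle of its bed, a flat dark pad without rims, 130 (x) by 290 mm (y), top 30 mm above the origin. +x points away from the robot to the hinge brackets (34 x 12 mm at x = 98, y = +-70 mm, 90 mm high), z up. The shut pressure bar lies along y right over the origin, 24 mm wide (x), 222 mm long
- clamp (a joint): swing of the clamp frame, rad: 0 = level, its bar resting on the 20 mm blanks; -0.10 = lower stop, bed empty; 1.57 = upright; 1.85 = open stop, leaning back past upright. Starts open. 0.5 kg, lightly damped: let go well short of upright it falls shut by its weight, beyond upright it falls to the open stop. About 3 N at the handle lifts it
- clamp_handle (a point): middle of the clamp's handle, a round black bar 18 mm thick along press y, free all round over the 94 mm between the frame's two side arms (10 mm thick, 14 mm deep), 200 mm from the hinge axis. At joint 0 it is level with the hinge, 200 mm from it in press -x (towards the robot); at 1.57 it is 200 mm straight above it. Its own y axis is the bar's axis
- clamp_hinge (a point): middle of the clamp's hinge axis (press y axis), fixed on the press at x = 98 mm, z = 78 mm in the press frame
- dial (a joint): turn of the heat dial, rad: 0 = off, its anticlockwise end stop; 2.4 = full heat, its clockwise end stop (clockwise seen from above). Starts between 0.2 and 0.8. Stays where it is left; about 0.03 N m turns it
- dial_grip (a point): on the dial's vertical axis at the height to grip: the middle of an upright bar grip 47 mm long, 14 mm thick; its top is 7 mm above this point, its foot (a disc of radius 25 mm) 23 mm below. x along the bar (white mark towards -x), z up; turns with the dial. The dial sits on a teal box 76 x 76 mm, 50 mm high; this point is 87 mm above the table
- rack: the fixed wire cooling rack, 290 mm (x) by 150 mm (y), a flat steel grid without rims, its top 20 mm above the table. Origin: on the table under its centre; z up. Stands left or right of the press; the mat is on the other side
- mat: the fixed dark grey silicone mat on which the blanks wait, 270 mm (x) by 150 mm (y), 6 mm thick. Origin: centre of its underside
- tumbler: bystander: steel tumbler standing upright, 150 mm high, 74 mm across. Origin: centre of its foot
- tape: bystander: roll of amber tape lying flat, 90 mm across, 25 mm high. Origin: centre of its underside
- cup_lid: bystander: clear cup lid, 92 mm across, 16 mm high. Origin: centre of its underside
Things that resemble listed ones, but are neither listed nor needed, are in the scene too. Leave any pink look-alike of the blank1 alone. What is shaped like the blank2 but blue or green is not meant.

How it is judged:
By the outcome, as a careful person would: the job done as asked, in the order asked, and still so for the second after the job is handed in, with the robot touching nothing.
Of blank0, blank1, blank2 only 2 to 3 are there at a start; the rules pass over those that are not, and their reading is None.
At some moment in a run one of blank0, blank1, blank2 may be knocked a few centimetres aside while the robot is not near it.
Once in a run the grip may slacken for a moment while it holds something.
It also fails if it takes over 210 s, if anything falls off the work surface, if the arm or the gripper's body presses on something with over 40 N, if the wrist force passes 120 N, or if a joint passes its speed limit or range.

## Working session

There is one attempt and no reset: what is moved stays moved. The work goes in short steps, Python scripts to look and compute and a shell command to move; the robot and the scene stay as the last step left them, time stands still between calls to the robot, and variables do not carry over. Pictures are saved under pics/ and viewed, at most 14 in all, crops included, and the job is handed in when it is done.

```bash
mkdir -p pics
python3 - <<'E'
from cell import r
import cv2,numpy as np
s=r.read_state()
print({k:np.round(v,3).tolist() for k,v in s.items()})
for n in("top","scene","wrist"):
    p=r.snapshot(n); c=p.pop("color"); cv2.imwrite(f"pics/{n}0.png",c[...,::-1]); print(n,{k:np.round(v,4).tolist() for k,v in p.items()})
E
```

```text
{'time': 0.0, 'joint_positions': [-1.213, 0.576, 0.025, 1.438, -0.015, 1.129, -0.057], 'qd': [-0.002, 0.002, -0.0, -0.001, -0.001, -0.002, -0.001], 'tau': [0.0, -76.576, 2.25, -28.597, 0.015, 0.013, 0.0], 'tool_pos': [0.288, 0.61, 0.23], 'eef_rot': [[-0.904, 0.428, -0.001], [0.428, 0.904, -0.002], [-0.0, -0.002, -1.0]], 'ft_force': [0.141, 0.281, -0.061], 'torque': [-0.004, 0.046, 0.038], 'grip_force': 0.0, 'opening': 1.005}
top {'fx': 429.0728, 'fy': 429.0728, 'cx': 272.7176, 'cy': 209.8305, 'R': [[0.0112, -0.9999, -0.0042], [-0.9825, -0.0102, -0.1862], [0.1861, 0.0062, -0.9825]], 't': [-0.1069, 0.5763, 1.1932]}
scene {'fx': 396.751, 'fy': 396.751, 'cx': 277.5139, 'cy': 207.762, 'R': [[-0.6146, 0.7887, -0.0125], [0.656, 0.5023, -0.5633], [-0.438, -0.3544, -0.8262]], 't': [0.4257, -0.2646, 1.2959]}
wrist {'fx': 325.1923, 'fy': 325.1923, 'cx': 275.4, 'cy': 215.6795, 'hand_eye': [[0.0001, -0.959, -0.2835, 0.0718], [1.0, 0.0002, -0.0004, -0.0002], [0.0004, -0.2835, 0.959, -0.1426], [0.0, 0.0, 0.0, 1.0]]}
```

View pics/top0.png

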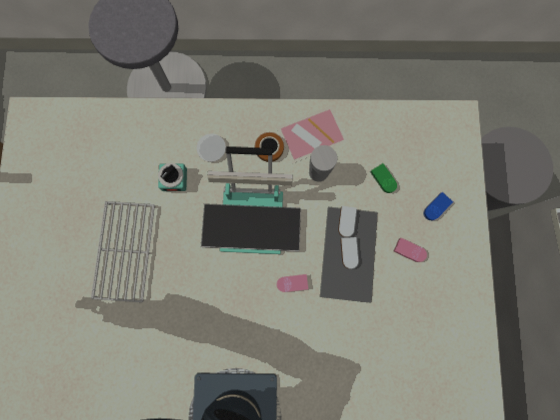

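View pics/scene0.png

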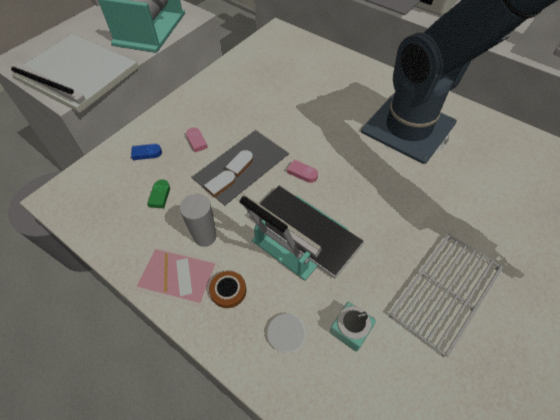

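The top view shows the press at (252,215) with its clamp open. The rack is at (125,250), the dial at (172,177) and the tumbler at (322,163). Two white blanks lie on the mat at (348,221) and (350,252). Look-alikes:
- pink at (293,284) and (411,250)
- green at (385,178)
- blue at (438,207)
- a white strip on the pink card at (306,135), which isn't on the mat

I choose the two white-faced blanks on the mat and will check them in a close crop.

```bash
cat > h.py <<'E'
from cell import r
import cv2,numpy as np
def ray(p,uv):
    uv=np.atleast_2d(uv).astype(float)
    d=np.c_[(uv[:,0]-p["cx"])/p["fx"],(uv[:,1]-p["cy"])/p["fy"],np.ones(len(uv))]
    R=np.array(p["R"]);return -R.T@np.array(p["t"]), d@R
def plane(p,uv,z):
    o,d=ray(p,uv); return (o+d*((z-o[2])/d[:,2])[:,None])[:,:2]
def rect(p,m,z,amin=30):
    out=[]
    for c in cv2.findContours(m.astype(np.uint8),cv2.RETR_EXTERNAL,cv2.CHAIN_APPROX_NONE)[0]:
        if cv2.contourArea(c)<amin: continue
        w=plane(p,c[:,0,:],z).astype(np.float32)*1000
        M=cv2.moments(w.reshape(-1,1,2)); 
        (cx,cy),(a,b),t=cv2.minAreaRect(w)
        if a<b:a,b,t=b,a,t+90
        out.append((np.round(c[:,0].mean(0)).tolist(),"ctr",round(cx,1),round(cy,1),"cen",round(M["m10"]/M["m00"],1),round(M["m01"]/M["m00"],1),"LxW",round(a),round(b),"ang",round((t+90)%180-90,1)))
    return out
def masks(p):
    c=p["color"]; hsv=cv2.cvtColor(c,cv2.COLOR_RGB2HSV); return c,hsv
E
python3 - <<'E'
from h import *
p=r.snapshot("top"); c,hsv=masks(p)
crop=lambda x,y,w,h,s:cv2.resize(c[y:y+h,x:x+w],None,fx=s,fy=s,interpolation=cv2.INTER_CUBIC)
a=crop(310,190,80,120,5);b=crop(90,130,220,130,3)
im=np.zeros((600,800,3),np.uint8);im[:600,:400]=a; b=cv2.resize(b,(400,236));im[:236,400:]=b
q=r.snapshot("scene"); d=cv2.resize(q["color"][290:360,310:390],(400,350),interpolation=cv2.INTER_CUBIC);im[245:595,400:]=d
cv2.imwrite("pics/crop1.png",im[...,::-1])
for uv in [(348,221),(350,252),(306,135),(335,280),(250,227),(267,248),(172,177),(120,300)]: print(uv,c[uv[1],uv[0]],hsv[uv[1],uv[0]])
E
```

```text
(348, 221) [156 161 160] [ 84   8 161]
(350, 252) [157 161 161] [ 90   6 161]
(306, 135) [157 162 158] [ 66   8 162]
(335, 280) [76 77 76] [60  3 77]
(250, 227) [46 46 46] [ 0  0 46]
(267, 248) [49 48 47] [15 10 49]
(172, 177) [21 21 23] [120  22  23]
(120, 300) [97 95 92] [18 13 97]
```

View pics/crop1.png

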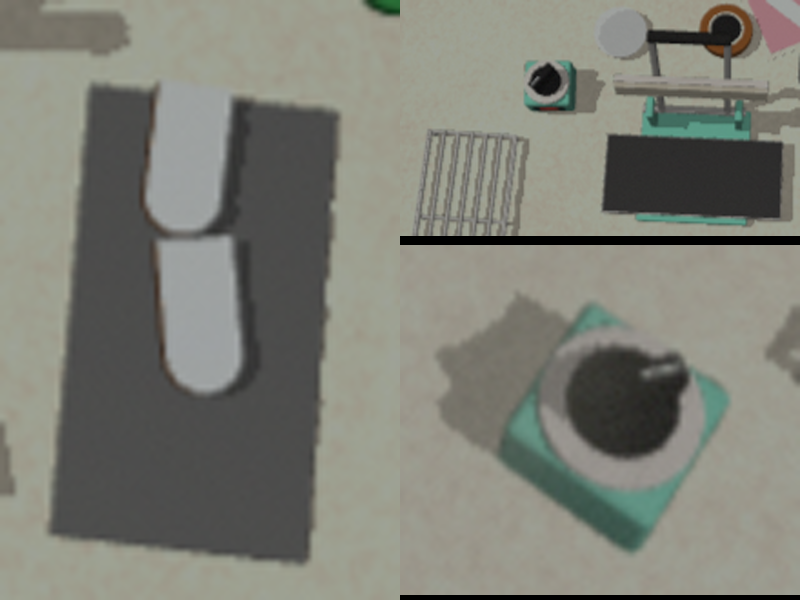

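The crop shows two white-faced, brown-edged blanks on the mat, with crop centres (190,155) and (200,315). Both arches point towards the robot. The dial bar is dark, with its white mark on the side towards the scene camera's upper right. Next I measure everything.

```bash
cat > m.py <<'E'
from h import *
def blanks(p,box):
    c,hsv=masks(p); m=(hsv[...,1]<16)&(hsv[...,2]>140); k=np.zeros_like(m); x0,y0,x1,y1=box; k[y0:y1,x0:x1]=1
    return (m&k)
E
python3 - <<'E'
from m import *
p=r.snapshot("top"); c,hsv=masks(p)
m=blanks(p,(325,195,372,300))
# split touching: erode a little
print("blanks z26"); [print(o) for o in rect(p,m,.026)]
dark=(hsv[...,2]<100)&(hsv[...,1]<40)
def box(m,x0,y0,x1,y1):
    k=np.zeros_like(m);k[y0:y1,x0:x1]=m[y0:y1,x0:x1];return k
bed=box(hsv[...,2]<62,196,200,305,256)&(hsv[...,1]<60); print("bed z30",rect(p,bed,.030,200))
mat=box((hsv[...,2]<95),315,200,380,305); print("mat",rect(p,mat,.006,200))
teal=(hsv[...,0]>70)&(hsv[...,0]<90)&(hsv[...,1]>60)
print("dialbox top z50",rect(p,box(teal,150,155,195,200),.05))
print("press base",rect(p,box(teal,200,240,305,260),.0,10))
rack=(hsv[...,1]<30)&box(np.ones_like(teal),88,195,162,308)
for v in (0,):
    t=hsv[250,60:170]; print(t[::6].tolist())
# dial foot / bar
for z,uv in((.064,(172,177)),(.087,(172,177))): print("dial",plane(p,uv,z))
for uv in [(104,203),(157,205),(93,298),(145,301)]: print("rackcorner",plane(p,uv,.02))
for uv in [(228,150),(272,152)]: print("handle ends z.27",plane(p,uv,.27))
print("tumbler top",plane(p,(322,158),.15),"tape",plane(p,(269,147),.02),"lid",plane(p,(213,149),.01))
cv2.imwrite("pics/dial1.png",np.hstack([cv2.resize(c[155:200,150:195],(400,400),interpolation=cv2.INTER_CUBIC),cv2.resize(c[140:210,205:305],(400,400),interpolation=cv2.INTER_CUBIC)])[...,::-1])
E
```

```text
blanks z26
([350.0, 251.0], 'ctr', 459.5, -325.9, 'cen', 460.3, -325.9, 'LxW', 87, 42, 'ang', 3.3)
([347.0, 219.0], 'ctr', 552.6, -320.5, 'cen', 554.0, -320.9, 'LxW', 88, 43, 'ang', -8.7)
bed z30 [([251.0, 227.0], 'ctr', 530.6, -37.1, 'cen', 530.6, -37.2, 'LxW', 282, 123, 'ang', 87.9)]
mat [([349.0, 252.0], 'ctr', 457.6, -327.7, 'cen', 444.3, -327.8, 'LxW', 268, 149, 'ang', -5.7)]
dialbox top z50 [([176.0, 181.0], 'ctr', 674.2, 198.2, 'cen', 662.1, 181.5, 'LxW', 82, 80, 'ang', -89.4)]
press base [([250.0, 251.0], 'ctr', 463.4, -33.8, 'cen', 463.2, -33.6, 'LxW', 179, 11, 'ang', 88.1)]
[[36, 26, 160], [23, 33, 156], [35, 27, 160], [30, 26, 157], [28, 26, 157], [34, 26, 159], [38, 25, 161], [25, 14, 112], [18, 13, 99], [23, 8, 128], [24, 9, 137], [26, 13, 138], [30, 13, 98], [23, 21, 110], [32, 26, 158], [30, 25, 152], [26, 27, 149], [23, 29, 157], [25, 29, 157]]
dial [[0.67023927 0.19524215]]
dial [[0.66408899 0.18949494]]
rackcorner [[0.59940611 0.40607669]]
rackcorner [[0.59493703 0.24647078]]
rackcorner [[0.3200036  0.41419998]]
rackcorner [[0.31324951 0.26370521]]
handle ends z.27 [[0.68510388 0.00964264]]
handle ends z.27 [[ 0.68102681 -0.09865226]]
tumbler top [[ 0.7051219  -0.23468126]] tape [[ 0.78014888 -0.08683448]] lid [[0.775431   0.08660918]]
```

View pics/dial1.png

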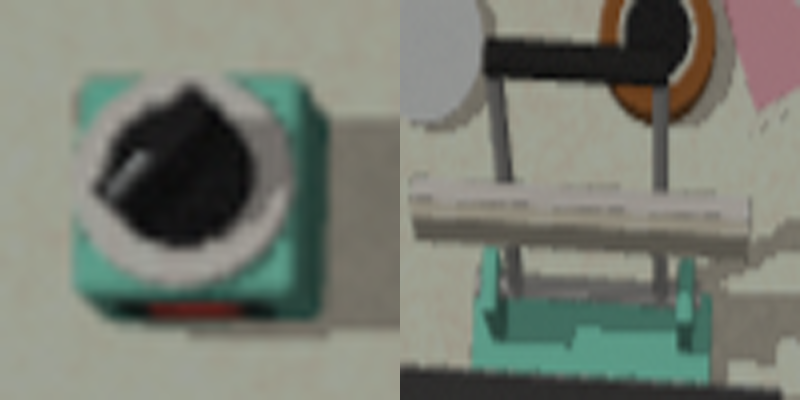

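```bash
cat > go.py <<'E'
import sys
from h import *
def to(x,y,z,ang=None):
    s=r.read_state();R=np.array(s["eef_rot"]);p=np.array(s["tool_pos"])
    ya=np.degrees(np.arctan2(R[1,1],R[0,1]))
    d=R.T@(np.array([x,y,z])-p)/.05
    print("t",round(s["time"],1),"pos",np.round(p,4),"yang",round(ya,1),"units dx dy dz",np.round(d,2),"yawunits",None if ang is None else round(np.radians(-(ang-ya))/.12,2),"F",np.round(s["ft_force"],1),"open",round(s["opening"],3),"grip",round(s["grip_force"],1),"q",np.round(s["joint_positions"],2))
if __name__=="__main__": to(*map(float,sys.argv[1:]))
E
python3 -m creep '[{"yaw":-0.8},{"yaw":-0.8},{"yaw":-0.8},{"dx":-0.5,"dy":-0.7},{"dx":-0.5,"dy":-0.7},{"dx":-0.5,"dy":-0.7},{"dx":-0.5,"dy":-0.7},{"dx":-0.5,"dy":-0.7},{"dx":-0.5,"dy":-0.7},{"dx":-0.5,"dy":-0.7},{"dx":-0.5,"dy":-0.7},{"dx":-0.5,"dy":-0.7},{"dx":-0.5,"dy":-0.7},{"dx":-0.5,"dy":-0.7},{"dx":-0.5,"dy":-0.7},{"dx":-0.5,"dy":-0.7},{"dx":-0.5,"dy":-0.7}]' 40
python3 go.py 0.553 -0.3207 0.2 81.3
```

```text
t 0.3 pos [0.2885 0.6101 0.231 ] yang 64.7 units dx dy dz [-12.74 -14.57   0.63] yawunits -2.42 F [-0.4 -0.   0.4] open 1.001 grip 0.0 q [-1.21  0.58  0.02  1.44 -0.02  1.13 -0.06]invalid input at $[0]: expected keys gripper, dx, dy, dz, yaw
```

```bash
python3 -m creep '[{"gripper":1,"dx":0,"dy":0,"dz":0,"yaw":-0.8},{"gripper":1,"dx":0,"dy":0,"dz":0,"yaw":-0.8},{"gripper":1,"dx":0,"dy":0,"dz":0,"yaw":-0.8},{"gripper":1,"dx":-0.5,"dy":-0.7,"dz":0,"yaw":0},{"gripper":1,"dx":-0.5,"dy":-0.7,"dz":0,"yaw":0},{"gripper":1,"dx":-0.5,"dy":-0.7,"dz":0,"yaw":0},{"gripper":1,"dx":-0.5,"dy":-0.7,"dz":0,"yaw":0},{"gripper":1,"dx":-0.5,"dy":-0.7,"dz":0,"yaw":0},{"gripper":1,"dx":-0.5,"dy":-0.7,"dz":0,"yaw":0},{"gripper":1,"dx":-0.5,"dy":-0.7,"dz":0,"yaw":0},{"gripper":1,"dx":-0.5,"dy":-0.7,"dz":0,"yaw":0},{"gripper":1,"dx":-0.5,"dy":-0.7,"dz":0,"yaw":0},{"gripper":1,"dx":-0.5,"dy":-0.7,"dz":0,"yaw":0},{"gripper":1,"dx":-0.5,"dy":-0.7,"dz":0,"yaw":0},{"gripper":1,"dx":-0.5,"dy":-0.7,"dz":0,"yaw":0},{"gripper":1,"dx":-0.5,"dy":-0.7,"dz":0,"yaw":0},{"gripper":1,"dx":-0.5,"dy":-0.7,"dz":0,"yaw":0}]' 40
python3 go.py 0.553 -0.3207 0.15 81.3
```

```text
time: 2.0
tool_pos: [0.56, 0.0707, 0.2315]
eef_rot: [[-0.988, 0.153, 0.0], [0.153, 0.988, 0.0], [-0.0, 0.0, -1.0]]
ft_force: [0.6, 0.3, 0.7]
opening: 0.999
grip_force: 0.0
t 2.0 pos [0.56   0.0707 0.2315] yang 81.2 units dx dy dz [-1.06 -7.76  1.63] yawunits -0.02 F [0.6 0.3 0.7] open 0.999 grip 0.0 q [-0.24  0.41  0.04  1.74 -0.02  0.99  1.23]
```

```bash
python3 -m creep '[{"gripper":1,"dx":-0.1,"dy":-0.78,"dz":0,"yaw":0},{"gripper":1,"dx":-0.1,"dy":-0.78,"dz":0,"yaw":0},{"gripper":1,"dx":-0.1,"dy":-0.78,"dz":0,"yaw":0},{"gripper":1,"dx":-0.1,"dy":-0.78,"dz":0,"yaw":0},{"gripper":1,"dx":-0.1,"dy":-0.78,"dz":0,"yaw":0},{"gripper":1,"dx":-0.1,"dy":-0.78,"dz":0.3,"yaw":0},{"gripper":1,"dx":-0.1,"dy":-0.78,"dz":0.3,"yaw":0},{"gripper":1,"dx":-0.1,"dy":-0.78,"dz":0.3,"yaw":0},{"gripper":1,"dx":-0.1,"dy":-0.78,"dz":0.3,"yaw":0},{"gripper":1,"dx":-0.1,"dy":-0.78,"dz":0.4,"yaw":0},{"gripper":1,"dx":0,"dy":0,"dz":0,"yaw":0}]'
python3 - <<'E'
from m import *
import go
s=r.read_state();p=r.snapshot("wrist");cv2.imwrite("pics/w1.png",p["color"][...,::-1])
go.to(.553,-.3207,.012,81.3)
E
```

```text
time: 3.1
tool_pos: [0.5456, -0.3271, 0.1485]
eef_rot: [[-0.987, 0.161, -0.005], [0.161, 0.987, -0.002], [0.004, -0.003, -1.0]]
ft_force: [-0.7, -0.0, 0.1]
opening: 1.002
grip_force: 0.0
t 3.1 pos [ 0.547  -0.3238  0.1496] yang 80.9 units dx dy dz [-0.12  0.08  2.75] yawunits -0.06 F [-0.3  0.6 -0.2] open 1.0 grip 0.0 q [ 0.41  0.6   0.08  1.65 -0.06  0.9   1.93]
```

View pics/w1.png

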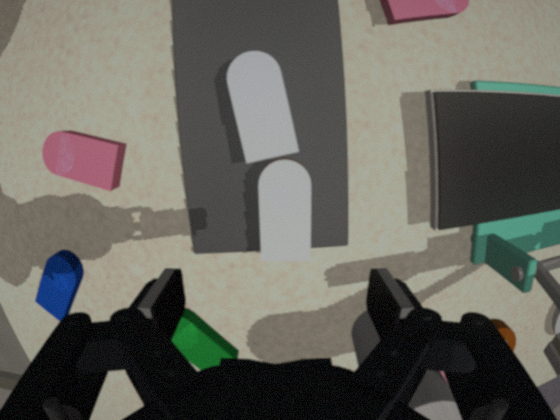

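The wrist view shows blank A at (285,210), square end at (285,260), and blank B at (262,105). The fingers are at (165,300) and (385,300). I cross-check A by casting rays from the wrist camera.

```bash
cat >> m.py <<'E'
def wplane(s,p,uv,z):
    uv=np.atleast_2d(uv).astype(float); d=(uv-[p["cx"],p["cy"]])/p["fx"]; th=np.linalg.norm(d,axis=1)
    c=np.c_[d*np.sinc(th/np.pi)[:,None],np.cos(th)]
    H=np.array(p["hand_eye"]);R=np.array(s["eef_rot"]); o=R@H[:3,3]+np.array(s["tool_pos"]); w=c@(R@H[:3,:3]).T
    return (o+w*((z-o[2])/w[:,2])[:,None])[:,:2]
def wrect(s,p,m,z,amin=500):
    out=[]
    for c in cv2.findContours(m.astype(np.uint8),cv2.RETR_EXTERNAL,cv2.CHAIN_APPROX_NONE)[0]:
        if cv2.contourArea(c)<amin: continue
        w=wplane(s,p,c[:,0],z).astype(np.float32)*1000;(x,y),(a,b),t=cv2.minAreaRect(w)
        if a<b:a,b,t=b,a,t+90
        out.append((np.round(c[:,0].mean(0)).tolist(),round(x,1),round(y,1),round(a),round(b),"ang",round((t+90)%180-90,1)))
    return out
E
python3 - <<'E'
from m import *
s=r.read_state();p=r.snapshot("wrist");m=blanks(p,(180,30,350,300))
[print(o) for o in wrect(s,p,m,.026)]
p=r.snapshot("top");[print(o) for o in rect(p,blanks(p,(325,195,372,300)),.026)]
E
```

```text
([280.0, 214.0], 550.9, -320.4, 91, 44, 'ang', -8.3)
([257.0, 108.0], 457.0, -326.1, 89, 44, 'ang', 3.4)
([341.0, 220.0], 'ctr', 552.5, -305.4, 'cen', 561.2, -306.4, 'LxW', 47, 13, 'ang', -12.1)
```

```bash
python3 -m creep '[{"gripper":0.75,"dx":-0.08,"dy":0.08,"dz":0.4,"yaw":-0.06},{"gripper":0.75,"dx":0,"dy":0,"dz":0.6,"yaw":0},{"gripper":0.75,"dx":0,"dy":0,"dz":0.6,"yaw":0},{"gripper":0.75,"dx":0,"dy":0,"dz":0.4,"yaw":0},{"gripper":0.75,"dx":0,"dy":0,"dz":0.3,"yaw":0},{"gripper":0.75,"dx":0,"dy":0,"dz":0.3,"yaw":0},{"gripper":0.75,"dx":0,"dy":0,"dz":0.2,"yaw":0},{"gripper":0.75,"dx":0,"dy":0,"dz":0,"yaw":0},{"gripper":0.75,"dx":0,"dy":0,"dz":0,"yaw":0}]'
python3 go.py .5515 -.3205 .008 81.5
```

```text
time: 4.15
tool_pos: [0.554, -0.3175, 0.0118]
eef_rot: [[-0.989, 0.146, 0.001], [0.146, 0.989, -0.0], [-0.001, -0.0, -1.0]]
ft_force: [0.0, -0.4, -0.1]
opening: 0.749
grip_force: 0.0
t 4.2 pos [ 0.554  -0.3175  0.0118] yang 81.6 units dx dy dz [ 0.04 -0.07  0.08] yawunits 0.01 F [ 0.  -0.4 -0.1] open 0.749 grip 0.0 q [ 0.41  0.77  0.06  1.75 -0.07  0.62  1.93]
```

```bash
python3 -m creep '[{"gripper":0.75,"dx":0.04,"dy":-0.07,"dz":0.08,"yaw":0},{"gripper":0.75,"dx":0,"dy":0,"dz":0,"yaw":0},{"gripper":0.3,"dx":0,"dy":0,"dz":0,"yaw":0},{"gripper":0.3,"dx":0,"dy":0,"dz":0,"yaw":0},{"gripper":0.3,"dx":0,"dy":0,"dz":0,"yaw":0},{"gripper":0.3,"dx":0,"dy":0,"dz":0,"yaw":0},{"gripper":0.3,"dx":0,"dy":0,"dz":0,"yaw":0},{"gripper":0.3,"dx":0,"dy":0,"dz":0,"yaw":0}]' 50
python3 go.py .5515 -.3205 .008 81.5
```

```text
time: 4.95
tool_pos: [0.5514, -0.3207, 0.0079]
eef_rot: [[-0.989, 0.146, 0.001], [0.146, 0.989, -0.0], [-0.001, -0.0, -1.0]]
ft_force: [-1.1, 0.3, 4.2]
opening: 0.504
grip_force: 52.1
t 5.0 pos [ 0.5514 -0.3207  0.0079] yang 81.6 units dx dy dz [-0.    0.01 -0.  ] yawunits 0.01 F [-1.1  0.3  4.2] open 0.504 grip 52.1 q [ 0.42  0.77  0.06  1.75 -0.07  0.62  1.94]
```

```bash
python3 -m creep '[{"gripper":0.3,"dx":0,"dy":0,"dz":-0.2,"yaw":0},{"gripper":0.3,"dx":0,"dy":0,"dz":-0.5,"yaw":0},{"gripper":0.3,"dx":0,"dy":0,"dz":-0.6,"yaw":0},{"gripper":0.3,"dx":0,"dy":0,"dz":-0.6,"yaw":0},{"gripper":0.3,"dx":0,"dy":0,"dz":-0.4,"yaw":0},{"gripper":0.3,"dx":0,"dy":0,"dz":0,"yaw":-0.46},{"gripper":0.3,"dx":0,"dy":0,"dz":0,"yaw":-0.46},{"gripper":0.3,"dx":0,"dy":0,"dz":0,"yaw":0}]' 50
python3 go.py .5322 .0078 .033 87.9
```

```text
time: 5.75
tool_pos: [0.5511, -0.3205, 0.1229]
eef_rot: [[-0.999, 0.035, 0.0], [0.035, 0.999, -0.0], [-0.0, -0.0, -1.0]]
ft_force: [0.9, -0.3, -0.7]
opening: 0.504
grip_force: 51.3
t 5.8 pos [ 0.5511 -0.3205  0.1229] yang 88.0 units dx dy dz [0.61 6.55 1.8 ] yawunits 0.01 F [ 0.9 -0.3 -0.7] open 0.504 grip 51.3 q [ 0.43  0.62  0.04  1.67 -0.03  0.84  2.02]
```

```bash
python3 -m creep '[{"gripper":0.3,"dx":0.06,"dy":0.4,"dz":0,"yaw":0},{"gripper":0.3,"dx":0.06,"dy":0.7,"dz":0,"yaw":0},{"gripper":0.3,"dx":0.06,"dy":0.7,"dz":0,"yaw":0},{"gripper":0.3,"dx":0.06,"dy":0.7,"dz":0,"yaw":0},{"gripper":0.3,"dx":0.06,"dy":0.7,"dz":0,"yaw":0},{"gripper":0.3,"dx":0.06,"dy":0.7,"dz":0,"yaw":0},{"gripper":0.3,"dx":0.06,"dy":0.7,"dz":0,"yaw":0},{"gripper":0.3,"dx":0.06,"dy":0.7,"dz":0,"yaw":0},{"gripper":0.3,"dx":0.06,"dy":0.7,"dz":0,"yaw":0},{"gripper":0.3,"dx":0.06,"dy":0.4,"dz":0.4,"yaw":0},{"gripper":0.3,"dx":0,"dy":0.15,"dz":0.5,"yaw":0},{"gripper":0.3,"dx":0,"dy":0,"dz":0.4,"yaw":0},{"gripper":0.3,"dx":0,"dy":0,"dz":0,"yaw":0},{"gripper":0.3,"dx":0,"dy":0,"dz":0,"yaw":0}]' 50
python3 go.py .5322 .0078 .033 87.9
```

```text
time: 7.15
tool_pos: [0.5329, 0.0075, 0.0576]
eef_rot: [[-0.999, 0.037, -0.001], [0.037, 0.999, -0.0], [0.001, -0.0, -1.0]]
ft_force: [0.7, 0.4, -0.2]
opening: 0.502
grip_force: 51.2
t 7.2 pos [0.5329 0.0075 0.0576] yang 87.9 units dx dy dz [0.01 0.   0.49] yawunits -0.01 F [ 0.7  0.4 -0.2] open 0.502 grip 51.2 q [-0.14  0.6   0.05  2.   -0.05  0.54  1.49]
```

```bash
python3 -m creep '[{"gripper":0.3,"dx":0.01,"dy":0,"dz":0.25,"yaw":0},{"gripper":0.3,"dx":0,"dy":0,"dz":0.15,"yaw":0},{"gripper":0.3,"dx":0,"dy":0,"dz":0.1,"yaw":0},{"gripper":0.3,"dx":0,"dy":0,"dz":0,"yaw":0},{"gripper":0.3,"dx":0,"dy":0,"dz":0,"yaw":0},{"gripper":0.72,"dx":0,"dy":0,"dz":0,"yaw":0},{"gripper":0.72,"dx":0,"dy":0,"dz":0,"yaw":0},{"gripper":0.72,"dx":0,"dy":0,"dz":0,"yaw":0},{"gripper":0.72,"dx":0,"dy":0,"dz":0,"yaw":0},{"gripper":0.72,"dx":0,"dy":0,"dz":-0.3,"yaw":0},{"gripper":0.72,"dx":0,"dy":0,"dz":-0.6,"yaw":0},{"gripper":0.72,"dx":0,"dy":0,"dz":-0.8,"yaw":0},{"gripper":0.72,"dx":0,"dy":0,"dz":-0.6,"yaw":0},{"gripper":0.72,"dx":0,"dy":0,"dz":0,"yaw":0}]' 50
python3 - <<'E'
from m import *
import go
go.to(.457,-.326,.16,93.3)
s=r.read_state();p=r.snapshot("wrist");cv2.imwrite("pics/w2.png",p["color"][...,::-1])
[print(o) for o in wrect(s,p,blanks(p,(120,20,450,330)),.05)]
p=r.snapshot("top");[print(o) for o in rect(p,blanks(p,(325,195,372,300)),.026)]
E
```

```text
time: 8.55
tool_pos: [0.5348, 0.0079, 0.1512]
eef_rot: [[-0.999, 0.036, 0.007], [0.036, 0.999, 0.001], [-0.007, 0.001, -1.0]]
ft_force: [0.7, 0.4, -0.4]
opening: 0.72
grip_force: 0.0
t 8.6 pos [0.5348 0.0079 0.1512] yang 87.9 units dx dy dz [ 1.31 -6.73 -0.19] yawunits -0.78 F [ 0.7  0.4 -0.4] open 0.72 grip 0.0 q [-0.15  0.46  0.07  1.92 -0.04  0.76  1.48]
([275.0, 212.0], 530.9, 7.2, 90, 44, 'ang', -0.8)
([349.0, 261.0], 'ctr', 431.6, -323.5, 'cen', 431.3, -324.9, 'LxW', 46, 31, 'ang', 70.8)
```

View pics/w2.png

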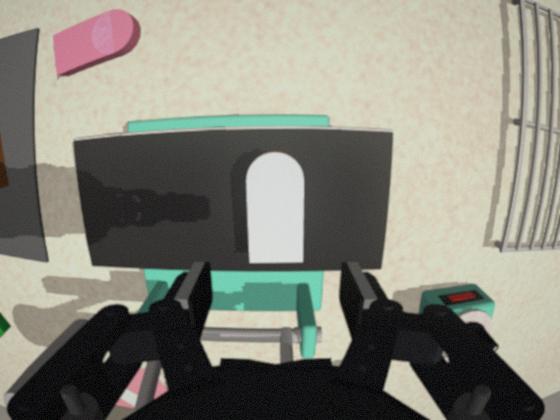

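Blank A lies flat on the bed at (275,208) in the wrist view. B's brown edge just shows at the left border, (0,160).

```bash
python3 -m creep '[{"gripper":0.75,"dx":0.13,"dy":-0.5,"dz":-0.1,"yaw":0},{"gripper":0.75,"dx":0.13,"dy":-0.7,"dz":-0.1,"yaw":0},{"gripper":0.75,"dx":0.13,"dy":-0.7,"dz":0,"yaw":0},{"gripper":0.75,"dx":0.13,"dy":-0.7,"dz":0,"yaw":0},{"gripper":0.75,"dx":0.13,"dy":-0.7,"dz":0,"yaw":0},{"gripper":0.75,"dx":0.13,"dy":-0.7,"dz":0,"yaw":0},{"gripper":0.75,"dx":0.13,"dy":-0.7,"dz":0,"yaw":0},{"gripper":0.75,"dx":0.13,"dy":-0.7,"dz":0,"yaw":0},{"gripper":0.75,"dx":0.13,"dy":-0.7,"dz":0,"yaw":0},{"gripper":0.75,"dx":0.13,"dy":-0.5,"dz":0,"yaw":0},{"gripper":0.75,"dx":0,"dy":-0.1,"dz":0,"yaw":-0.4},{"gripper":0.75,"dx":0,"dy":0,"dz":0,"yaw":-0.4},{"gripper":0.75,"dx":0,"dy":0,"dz":0,"yaw":0}]' 50
python3 - <<'E'
from m import *
import go
s=r.read_state();p=r.snapshot("wrist");cv2.imwrite("pics/w3.png",p["color"][...,::-1])
o=wrect(s,p,blanks(p,(170,60,380,330)),.026);print(*o,sep="\n")
go.to(.457,-.326,.008,93.4)
E
```

```text
time: 9.95
tool_pos: [0.4546, -0.3245, 0.1558]
eef_rot: [[-0.998, -0.06, -0.002], [-0.06, 0.998, 0.001], [0.002, 0.002, -1.0]]
ft_force: [-0.0, 0.5, 0.0]
opening: 0.751
grip_force: 0.0
([273.0, 212.0], 456.5, -326.4, 90, 44, 'ang', 3.4)
t 10.0 pos [ 0.4548 -0.3242  0.156 ] yang 93.4 units dx dy dz [-0.05 -0.04  2.96] yawunits -0.01 F [-0.7 -0.1  0.2] open 0.75 grip 0.0 q [ 0.5   0.49  0.05  1.85 -0.04  0.81  2.2 ]
```

```bash
python3 -m creep '[{"gripper":0.75,"dx":-0.04,"dy":-0.05,"dz":0.4,"yaw":0},{"gripper":0.75,"dx":0,"dy":0,"dz":0.7,"yaw":0},{"gripper":0.75,"dx":0,"dy":0,"dz":0.7,"yaw":0},{"gripper":0.75,"dx":0,"dy":0,"dz":0.5,"yaw":0},{"gripper":0.75,"dx":0,"dy":0,"dz":0.3,"yaw":0},{"gripper":0.75,"dx":0,"dy":0,"dz":0.2,"yaw":0},{"gripper":0.75,"dx":0,"dy":0,"dz":0.14,"yaw":0},{"gripper":0.75,"dx":0,"dy":0,"dz":0,"yaw":0},{"gripper":0.75,"dx":0,"dy":0,"dz":0,"yaw":0},{"gripper":0.3,"dx":0,"dy":0,"dz":0,"yaw":0},{"gripper":0.3,"dx":0,"dy":0,"dz":0,"yaw":0},{"gripper":0.3,"dx":0,"dy":0,"dz":0,"yaw":0},{"gripper":0.3,"dx":0,"dy":0,"dz":0,"yaw":0},{"gripper":0.3,"dx":0,"dy":0,"dz":0,"yaw":0},{"gripper":0.3,"dx":0,"dy":0,"dz":0,"yaw":0}]' 50
python3 go.py .4565 -.3264 .008 93.4
```

```text
time: 11.5
tool_pos: [0.458, -0.3272, 0.0114]
eef_rot: [[-0.998, -0.06, 0.001], [-0.06, 0.998, -0.001], [-0.001, -0.001, -1.0]]
ft_force: [-1.2, 0.8, 6.4]
opening: 0.498
grip_force: 51.1
t 11.5 pos [ 0.458  -0.3272  0.0114] yang 93.4 units dx dy dz [0.03 0.02 0.07] yawunits 0.0 F [-1.2  0.8  6.4] open 0.498 grip 51.1 q [ 0.52  0.7   0.03  1.96 -0.04  0.49  2.21]
```

```bash
python3 -m creep '[{"gripper":0.3,"dx":0,"dy":0,"dz":-0.2,"yaw":0},{"gripper":0.3,"dx":0,"dy":0,"dz":-0.5,"yaw":0},{"gripper":0.3,"dx":0,"dy":0,"dz":-0.6,"yaw":0},{"gripper":0.3,"dx":0,"dy":0,"dz":-0.6,"yaw":0},{"gripper":0.3,"dx":0,"dy":0,"dz":-0.4,"yaw":0},{"gripper":0.3,"dx":0,"dy":0,"dz":0,"yaw":0.4},{"gripper":0.3,"dx":0,"dy":0,"dz":0,"yaw":0.4},{"gripper":0.3,"dx":0,"dy":0,"dz":0,"yaw":0}]' 50
python3 go.py .5305 -.0822 .036 87.9
```

```text
time: 12.3
tool_pos: [0.4576, -0.327, 0.1263]
eef_rot: [[-0.999, 0.037, 0.001], [0.037, 0.999, -0.001], [-0.001, -0.001, -1.0]]
ft_force: [1.0, 0.4, -1.3]
opening: 0.498
grip_force: 51.3
t 12.3 pos [ 0.4576 -0.327   0.1263] yang 87.9 units dx dy dz [-1.27  4.95  1.81] yawunits -0.0 F [ 1.   0.4 -1.3] open 0.498 grip 51.3 q [ 0.48  0.53  0.08  1.87 -0.06  0.74  2.13]
```

```bash
python3 -m creep '[{"gripper":0.3,"dx":-0.16,"dy":0.3,"dz":0,"yaw":0},{"gripper":0.3,"dx":-0.16,"dy":0.6,"dz":0,"yaw":0},{"gripper":0.3,"dx":-0.16,"dy":0.7,"dz":0,"yaw":0},{"gripper":0.3,"dx":-0.16,"dy":0.7,"dz":0,"yaw":0},{"gripper":0.3,"dx":-0.16,"dy":0.7,"dz":0,"yaw":0},{"gripper":0.3,"dx":-0.16,"dy":0.7,"dz":0,"yaw":0},{"gripper":0.3,"dx":-0.16,"dy":0.6,"dz":0,"yaw":0},{"gripper":0.3,"dx":-0.15,"dy":0.4,"dz":0.3,"yaw":0},{"gripper":0.3,"dx":0,"dy":0.25,"dz":0.5,"yaw":0},{"gripper":0.3,"dx":0,"dy":0,"dz":0.5,"yaw":0},{"gripper":0.3,"dx":0,"dy":0,"dz":0,"yaw":0},{"gripper":0.3,"dx":0,"dy":0,"dz":0,"yaw":0}]' 50
python3 go.py .5305 -.0822 .036 87.9
```

```text
time: 13.5
tool_pos: [0.5298, -0.0823, 0.0607]
eef_rot: [[-0.999, 0.036, -0.001], [0.036, 0.999, -0.0], [0.001, -0.0, -1.0]]
ft_force: [-0.0, -0.6, -0.5]
opening: 0.507
grip_force: 51.3
t 13.5 pos [ 0.5298 -0.0823  0.0607] yang 87.9 units dx dy dz [-0.01  0.    0.49] yawunits 0.01 F [-0.  -0.6 -0.5] open 0.507 grip 51.3 q [ 0.01  0.59  0.08  1.99 -0.08  0.56  1.68]
```

```bash
python3 -m creep '[{"gripper":0.3,"dx":0,"dy":0,"dz":0.25,"yaw":0},{"gripper":0.3,"dx":0,"dy":0,"dz":0.15,"yaw":0},{"gripper":0.3,"dx":0,"dy":0,"dz":0.1,"yaw":0},{"gripper":0.3,"dx":0,"dy":0,"dz":0,"yaw":0},{"gripper":0.3,"dx":0,"dy":0,"dz":0,"yaw":0},{"gripper":0.72,"dx":0,"dy":0,"dz":0,"yaw":0},{"gripper":0.72,"dx":0,"dy":0,"dz":0,"yaw":0},{"gripper":0.72,"dx":0,"dy":0,"dz":0,"yaw":0},{"gripper":0.72,"dx":0,"dy":0,"dz":0,"yaw":0},{"gripper":0.72,"dx":0,"dy":0,"dz":-0.3,"yaw":0},{"gripper":0.72,"dx":0,"dy":0,"dz":-0.6,"yaw":0},{"gripper":0.72,"dx":0,"dy":0,"dz":-0.8,"yaw":0},{"gripper":0.72,"dx":0,"dy":0,"dz":-0.8,"yaw":0},{"gripper":0.72,"dx":0,"dy":0,"dz":0,"yaw":0},{"gripper":0.72,"dx":0,"dy":0,"dz":0,"yaw":0}]' 50
python3 - <<'E'
from m import *
import go
s=r.read_state();p=r.snapshot("wrist");c,hsv=masks(p)
b=blanks(p,(100,20,450,330)); print(*wrect(s,p,b,.05),sep="\n")
bed=((hsv[...,2]<75)&(hsv[...,1]<40))|b; bed[265:]=0
bed=cv2.morphologyEx(bed.astype(np.uint8),cv2.MORPH_OPEN,np.ones((7,7)))
print("bed",wrect(s,p,bed,.03,5000))
cv2.imwrite("pics/w4.png",c[...,::-1]); go.to(.6835,-.0428,.35,-2.1)
E
```

```text
time: 15.0
tool_pos: [0.5305, -0.0819, 0.1611]
eef_rot: [[-0.999, 0.036, 0.002], [0.036, 0.999, -0.0], [-0.002, 0.0, -1.0]]
ft_force: [-0.3, -0.1, -0.8]
opening: 0.722
grip_force: 0.0
([381.0, 211.0], 530.7, 7.3, 90, 44, 'ang', -1.3)
([275.0, 212.0], 528.5, -82.4, 90, 44, 'ang', -2.2)
bed [([54.0, 200.0], 516.5, -311.3, 137, 78, 'ang', 85.4), ([323.0, 189.0], 528.4, -41.4, 119, 77, 'ang', -2.9), ([231.0, 203.0], 525.8, -118.2, 121, 119, 'ang', -1.8)]
t 15.1 pos [ 0.5297 -0.0818  0.16  ] yang 87.9 units dx dy dz [-3.05  0.89 -3.8 ] yawunits 13.09 F [0.1 0.6 0.3] open 0.719 grip 0.0 q [-0.01  0.45  0.1   1.9  -0.06  0.79  1.67]
```

View pics/w4.png

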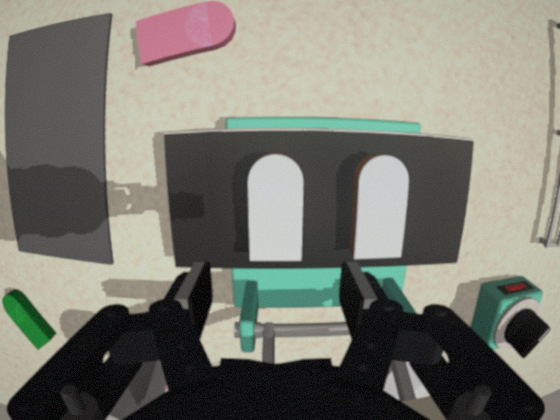

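Both blanks lie flat and side by side on the bed at (275,208) and (383,208), clear of each other. Next is the clamp: go up and turn so that the fingers close along press x.

```bash
python3 -m creep '[{"gripper":1,"dx":0,"dy":0,"dz":-0.6,"yaw":0.4},{"gripper":1,"dx":0,"dy":0,"dz":-0.6,"yaw":0.7},{"gripper":1,"dx":0,"dy":0,"dz":-0.6,"yaw":0.8},{"gripper":1,"dx":0,"dy":0,"dz":-0.6,"yaw":0.8},{"gripper":1,"dx":0,"dy":0,"dz":-0.6,"yaw":0.8},{"gripper":1,"dx":0,"dy":0,"dz":-0.6,"yaw":0.8},{"gripper":1,"dx":0,"dy":0,"dz":-0.3,"yaw":0.8},{"gripper":1,"dx":0,"dy":0,"dz":0,"yaw":0.8},{"gripper":1,"dx":0,"dy":0,"dz":0,"yaw":0.8},{"gripper":1,"dx":0,"dy":0,"dz":0,"yaw":0.8},{"gripper":1,"dx":0,"dy":0,"dz":0,"yaw":0.8},{"gripper":1,"dx":0,"dy":0,"dz":0,"yaw":0.8},{"gripper":1,"dx":0,"dy":0,"dz":0,"yaw":0.8},{"gripper":1,"dx":0,"dy":0,"dz":0,"yaw":0.8},{"gripper":1,"dx":0,"dy":0,"dz":0,"yaw":0.8},{"gripper":1,"dx":0,"dy":0,"dz":0,"yaw":0.8},{"gripper":1,"dx":0,"dy":0,"dz":0,"yaw":0.8},{"gripper":1,"dx":0,"dy":0,"dz":0,"yaw":0}]' 40
python3 go.py .6835 -.0428 .36 -2.1
python3 - <<'E'
from m import *
p=r.snapshot("top");c,hsv=masks(p)
k=(hsv[...,2]<60);k[:140]=0;k[165:]=0;k[:,:215]=0;k[:,280:]=0
o=cv2.findContours(k.astype(np.uint8),cv2.RETR_EXTERNAL,cv2.CHAIN_APPROX_NONE)[0]
for q in o:
  if cv2.contourArea(q)>30: print(cv2.boundingRect(q), plane(p,q[:,0].mean(0),.279))
q=r.snapshot("scene");cv2.imwrite("pics/s1.png",q["color"][...,::-1])
E
```

```text
time: 16.85
tool_pos: [0.5297, -0.0816, 0.3536]
eef_rot: [[0.039, 0.999, -0.003], [0.999, -0.039, -0.0], [-0.001, -0.003, -1.0]]
ft_force: [0.8, 0.2, 0.8]
opening: 0.999
grip_force: 0.0
t 16.9 pos [ 0.5297 -0.0816  0.3536] yang -2.2 units dx dy dz [ 0.9   3.04 -0.14] yawunits -0.02 F [0.8 0.2 0.8] open 0.999 grip 0.0 q [-0.28  0.3   0.48  1.61 -0.14  1.27  0.19]
(223, 140, 11, 25) [[0.6769767  0.00895615]]
```

View pics/s1.png

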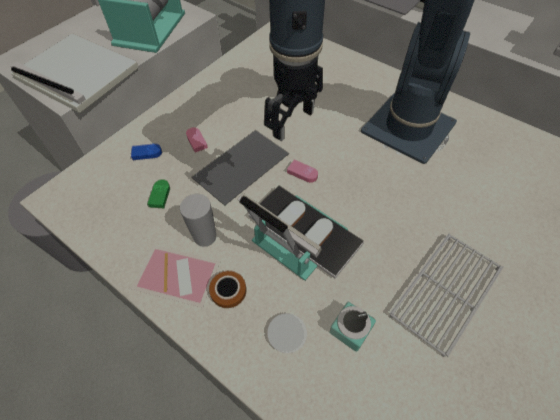

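The scene view shows two blanks on the bed at (290,212) and (318,232). The open handle is at (262,213) and the arm is clear at (295,100).

```bash
python3 -m creep '[{"gripper":1,"dx":0.1,"dy":0.3,"dz":-0.1,"yaw":0},{"gripper":1,"dx":0.16,"dy":0.55,"dz":0,"yaw":0},{"gripper":1,"dx":0.16,"dy":0.55,"dz":0,"yaw":0},{"gripper":1,"dx":0.16,"dy":0.55,"dz":0,"yaw":0},{"gripper":1,"dx":0.16,"dy":0.55,"dz":0,"yaw":0},{"gripper":1,"dx":0.16,"dy":0.4,"dz":0,"yaw":0},{"gripper":1,"dx":0,"dy":0.14,"dz":0,"yaw":0},{"gripper":1,"dx":0,"dy":0,"dz":0,"yaw":0},{"gripper":1,"dx":0,"dy":0,"dz":0,"yaw":0},{"gripper":1,"dx":0,"dy":0,"dz":0,"yaw":0}]' 40
python3 - <<'E'
from m import *
import go
go.to(.6835,-.0428,.247,-2.1)
s=r.read_state();p=r.snapshot("wrist");cv2.imwrite("pics/w5.png",p["color"][...,::-1])
E
```

```text
time: 17.95
tool_pos: [0.6828, -0.0434, 0.3608]
eef_rot: [[0.038, 0.999, 0.0], [0.999, -0.038, -0.0], [-0.0, 0.0, -1.0]]
ft_force: [-0.9, 0.1, 0.0]
opening: 0.997
grip_force: 0.0
t 17.9 pos [ 0.6828 -0.0434  0.3608] yang -2.2 units dx dy dz [0.01 0.01 2.28] yawunits -0.01 F [-0.9  0.1  0. ] open 0.997 grip 0.0 q [-0.24  0.56  0.45  1.19 -0.24  1.44  0.15]
```

View pics/w5.png

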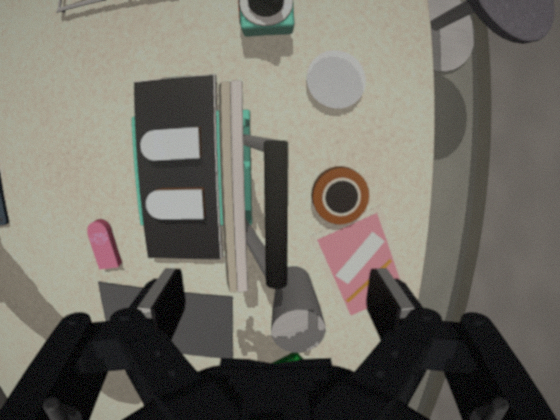

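The handle spans (276,140) to (276,285), so it sits centred between the fingers. I descend and grip.

```bash
python3 -m creep '[{"gripper":1,"dx":0,"dy":0,"dz":0.4,"yaw":0},{"gripper":1,"dx":0,"dy":0,"dz":0.5,"yaw":0},{"gripper":1,"dx":0,"dy":0,"dz":0.5,"yaw":0},{"gripper":1,"dx":0,"dy":0,"dz":0.4,"yaw":0},{"gripper":1,"dx":0,"dy":0,"dz":0.3,"yaw":0},{"gripper":1,"dx":0,"dy":0,"dz":0.18,"yaw":0},{"gripper":1,"dx":0,"dy":0,"dz":0,"yaw":0},{"gripper":0.1,"dx":0,"dy":0,"dz":0,"yaw":0},{"gripper":0.1,"dx":0,"dy":0,"dz":0,"yaw":0},{"gripper":0.1,"dx":0,"dy":0,"dz":0,"yaw":0},{"gripper":0.1,"dx":0,"dy":0,"dz":0,"yaw":0},{"gripper":0.1,"dx":0,"dy":0,"dz":0,"yaw":0},{"gripper":0.1,"dx":0,"dy":0,"dz":0,"yaw":0},{"gripper":0.1,"dx":0,"dy":0,"dz":0,"yaw":0},{"gripper":0.1,"dx":0,"dy":0,"dz":0,"yaw":0},{"gripper":0.1,"dx":0,"dy":0,"dz":0,"yaw":0}]' 25
python3 go.py .6835 -.0428 .247 -2.1
python3 - <<'E'
import numpy as np
# handle arc increments in units: tool dy=+press x, dz=-up
th=np.array([1.85,1.7,1.55,1.4,1.25,1.1,.95,.8,.65,.5,.4,.3,.2,.1,0])
P=np.c_[98-200*np.cos(th),-(78+200*np.sin(th))]/50
print(np.c_[th[1:],np.round(np.diff(P,axis=0),2)].tolist())
E
```

```text
time: 19.6
tool_pos: [0.6831, -0.0426, 0.2467]
eef_rot: [[0.037, 0.999, -0.001], [0.999, -0.037, 0.0], [0.0, -0.001, -1.0]]
ft_force: [-5.5, 0.4, 5.2]
opening: 0.202
grip_force: 24.9
t 19.6 pos [ 0.6831 -0.0426  0.2467] yang -2.1 units dx dy dz [-0.    0.01 -0.01] yawunits -0.01 F [-5.5  0.4  5.2] open 0.202 grip 24.9 q [-0.24  0.61  0.43  1.4  -0.26  1.19  0.18]
[[1.7, -0.59, -0.12], [1.55, -0.6, -0.03], [1.4, -0.6, 0.06], [1.25, -0.58, 0.15], [1.1, -0.55, 0.23], [0.95, -0.51, 0.31], [0.8, -0.46, 0.38], [0.65, -0.4, 0.45], [0.5, -0.33, 0.5], [0.4, -0.17, 0.36], [0.3, -0.14, 0.38], [0.2, -0.1, 0.39], [0.1, -0.06, 0.4], [0.0, -0.02, 0.4]]
```

```bash
python3 -m creep '[{"gripper":0.1,"dx":0,"dy":-0.29,"dz":-0.07,"yaw":0},{"gripper":0.1,"dx":0,"dy":-0.3,"dz":-0.05,"yaw":0},{"gripper":0.1,"dx":0,"dy":-0.3,"dz":-0.03,"yaw":0},{"gripper":0.1,"dx":0,"dy":-0.3,"dz":0,"yaw":0},{"gripper":0.1,"dx":0,"dy":-0.3,"dz":0.02,"yaw":0},{"gripper":0.1,"dx":0,"dy":-0.3,"dz":0.04,"yaw":0},{"gripper":0.1,"dx":0,"dy":-0.29,"dz":0.06,"yaw":0},{"gripper":0.1,"dx":0,"dy":-0.29,"dz":0.09,"yaw":0},{"gripper":0.1,"dx":0,"dy":-0.28,"dz":0.1,"yaw":0},{"gripper":0.1,"dx":0,"dy":-0.27,"dz":0.13,"yaw":0},{"gripper":0.1,"dx":0,"dy":-0.26,"dz":0.14,"yaw":0},{"gripper":0.1,"dx":0,"dy":-0.25,"dz":0.17,"yaw":0},{"gripper":0.1,"dx":0,"dy":-0.24,"dz":0.18,"yaw":0},{"gripper":0.1,"dx":0,"dy":-0.22,"dz":0.2,"yaw":0},{"gripper":0.1,"dx":0,"dy":0,"dz":0,"yaw":0}]' 25
python3 - <<'E'
import go,numpy as np
for th in(.8,): 
    X=.098-.2*np.cos(th);Z=.078+.2*np.sin(th)-.023; go.to(.5306+X*.9993,-.0372-X*.0366,Z,-2.1)
E
```

```text
time: 21.1
tool_pos: [0.4882, -0.0357, 0.1965]
eef_rot: [[0.038, 0.999, -0.001], [0.999, -0.038, -0.001], [-0.001, -0.001, -1.0]]
ft_force: [-0.2, -1.6, -1.4]
opening: 0.198
grip_force: 26.4
t 21.1 pos [ 0.4882 -0.0357  0.1965] yang -2.2 units dx dy dz [ 0.    0.02 -0.04] yawunits -0.01 F [-0.2 -1.6 -1.4] open 0.198 grip 26.4 q [-0.34  0.37  0.44  1.97 -0.21  0.84  0.18]
```

```bash
python3 -m creep '[{"gripper":0.1,"dx":0,"dy":-0.19,"dz":0.19,"yaw":0},{"gripper":0.1,"dx":0,"dy":-0.19,"dz":0.22,"yaw":0},{"gripper":0.1,"dx":0,"dy":-0.17,"dz":0.24,"yaw":0},{"gripper":0.1,"dx":0,"dy":-0.16,"dz":0.25,"yaw":0},{"gripper":0.1,"dx":0,"dy":-0.09,"dz":0.18,"yaw":0},{"gripper":0.1,"dx":0,"dy":-0.08,"dz":0.18,"yaw":0},{"gripper":0.1,"dx":0,"dy":-0.07,"dz":0.19,"yaw":0},{"gripper":0.1,"dx":0,"dy":-0.07,"dz":0.19,"yaw":0},{"gripper":0.1,"dx":0,"dy":-0.05,"dz":0.19,"yaw":0},{"gripper":0.1,"dx":0,"dy":-0.05,"dz":0.2,"yaw":0},{"gripper":0.1,"dx":0,"dy":-0.03,"dz":0.2,"yaw":0},{"gripper":0.1,"dx":0,"dy":-0.03,"dz":0.2,"yaw":0},{"gripper":0.1,"dx":0,"dy":-0.01,"dz":0.15,"yaw":0},{"gripper":0.1,"dx":0,"dy":0,"dz":0,"yaw":0},{"gripper":0.1,"dx":0,"dy":0,"dz":0,"yaw":0}]' 25
python3 go.py .4287 -.0335 .055 -2.1
```

```text
time: 22.6
tool_pos: [0.4289, -0.0335, 0.0676]
eef_rot: [[0.038, 0.999, -0.002], [0.999, -0.038, -0.0], [-0.0, -0.002, -1.0]]
ft_force: [-3.7, -4.3, -1.6]
opening: 0.199
grip_force: 28.4
t 22.6 pos [ 0.4289 -0.0335  0.0676] yang -2.2 units dx dy dz [-0.   -0.    0.25] yawunits -0.01 F [-3.7 -4.3 -1.6] open 0.199 grip 28.4 q [-0.24  0.5   0.3   2.26 -0.35  0.43  0.31]
```

```bash
python3 -m creep '[{"gripper":0.1,"dx":0,"dy":0,"dz":0.08,"yaw":0},{"gripper":0.1,"dx":0,"dy":0,"dz":0.08,"yaw":0},{"gripper":0.1,"dx":0,"dy":0,"dz":0.06,"yaw":0},{"gripper":0.1,"dx":0,"dy":0,"dz":0.06,"yaw":0},{"gripper":0.1,"dx":0,"dy":0,"dz":0,"yaw":0},{"gripper":0.1,"dx":0,"dy":0,"dz":0,"yaw":0}]' 25
python3 go.py .4287 -.0335 .055 -2.1
```

```text
time: 23.2
tool_pos: [0.4282, -0.0334, 0.0536]
eef_rot: [[0.038, 0.999, -0.003], [0.999, -0.038, -0.0], [-0.0, -0.003, -1.0]]
ft_force: [-5.1, -4.2, -1.4]
opening: 0.2
grip_force: 28.7
t 23.2 pos [ 0.4282 -0.0334  0.0536] yang -2.2 units dx dy dz [-0.    0.01 -0.03] yawunits -0.01 F [-5.1 -4.2 -1.4] open 0.2 grip 28.7 q [-0.22  0.53  0.28  2.27 -0.37  0.39  0.33]
```

```bash
python3 -m creep '[{"gripper":0.55,"dx":0,"dy":0,"dz":0,"yaw":0},{"gripper":0.55,"dx":0,"dy":0,"dz":0,"yaw":0},{"gripper":0.55,"dx":0,"dy":0,"dz":0,"yaw":0},{"gripper":0.55,"dx":0,"dy":0,"dz":0,"yaw":0},{"gripper":0.55,"dx":0,"dy":0,"dz":-0.2,"yaw":0},{"gripper":0.55,"dx":0,"dy":0,"dz":-0.5,"yaw":0},{"gripper":0.55,"dx":0,"dy":0,"dz":-0.8,"yaw":0},{"gripper":0.55,"dx":0,"dy":0,"dz":-0.8,"yaw":0},{"gripper":0.55,"dx":0,"dy":0,"dz":-0.8,"yaw":0},{"gripper":0.55,"dx":0,"dy":0,"dz":-0.8,"yaw":0},{"gripper":0.55,"dx":0,"dy":0,"dz":-0.3,"yaw":0},{"gripper":0.55,"dx":0,"dy":0,"dz":0,"yaw":0}]' 25
python3 - <<'E'
from m import *
import go
go.to(.665,.19,.25,0)
s=r.read_state();p=r.snapshot("wrist");q=r.snapshot("top")
cv2.imwrite("pics/x1.png",np.hstack([cv2.resize(p["color"],(400,300)),cv2.resize(q["color"][130:290,90:300],(400,300))])[...,::-1])
E
```

```text
time: 24.4
tool_pos: [0.4307, -0.0332, 0.2671]
eef_rot: [[0.037, 0.999, 0.005], [0.999, -0.037, 0.001], [0.001, 0.005, -1.0]]
ft_force: [-0.2, -0.0, -0.4]
opening: 0.552
grip_force: 0.0
t 24.4 pos [ 0.4307 -0.0332  0.2671] yang -2.1 units dx dy dz [4.64 4.51 0.37] yawunits -0.31 F [-0.2 -0.  -0.4] open 0.552 grip 0.0 q [-0.45  0.19  0.52  2.   -0.12  0.98  0.08]
```

View pics/x1.png

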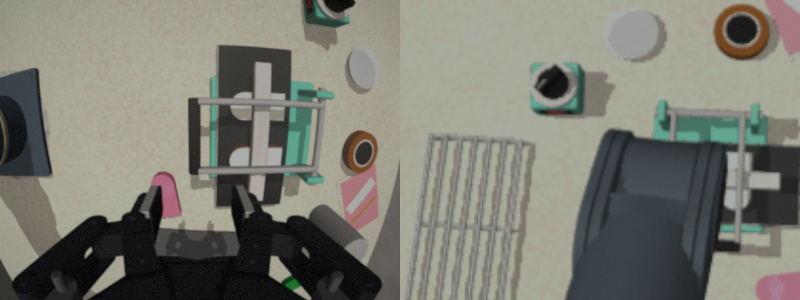

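The clamp is shut: the bar lies across both blanks (wrist half, around (262,130)) and the handle is level at (196,135). I move over the dial.

```bash
python3 -m creep '[{"gripper":0.8,"dx":0.4,"dy":0.4,"dz":0,"yaw":0},{"gripper":0.8,"dx":0.6,"dy":0.6,"dz":0,"yaw":0},{"gripper":0.8,"dx":0.6,"dy":0.6,"dz":0,"yaw":0},{"gripper":0.8,"dx":0.6,"dy":0.6,"dz":0,"yaw":0},{"gripper":0.8,"dx":0.6,"dy":0.6,"dz":0,"yaw":0},{"gripper":0.8,"dx":0.6,"dy":0.6,"dz":0,"yaw":0},{"gripper":0.8,"dx":0.6,"dy":0.6,"dz":0,"yaw":0},{"gripper":0.8,"dx":0.4,"dy":0.4,"dz":0.3,"yaw":0},{"gripper":0.8,"dx":0.2,"dy":0.2,"dz":0.3,"yaw":0},{"gripper":0.8,"dx":0,"dy":0,"dz":0,"yaw":0},{"gripper":0.8,"dx":0,"dy":0,"dz":0,"yaw":0},{"gripper":0.8,"dx":0,"dy":0,"dz":0,"yaw":0}]' 25
python3 - <<'E'
from m import *
import go
q=r.snapshot("top");print("box top",plane(q,(171.4,176.4),.05))
s=r.read_state();p=r.snapshot("wrist"); c=p["color"]
cv2.imwrite("pics/d2f.png",c[...,::-1]); y0,x0=130,190
cv2.imwrite("pics/d2.png",cv2.resize(c[y0:y0+150,x0:x0+200],(800,600),interpolation=cv2.INTER_CUBIC)[...,::-1])
go.to(.67,.195,.25,0)
E
```

```text
time: 25.7
tool_pos: [0.6679, 0.1867, 0.2347]
eef_rot: [[0.039, 0.999, -0.0], [0.999, -0.039, -0.001], [-0.001, -0.0, -1.0]]
ft_force: [-0.2, -0.1, -0.1]
opening: 0.803
grip_force: 0.0
box top [[0.6757998  0.20062053]]
t 25.8 pos [0.6681 0.1871 0.2354] yang -2.2 units dx dy dz [ 0.16  0.03 -0.29] yawunits -0.32 F [-0.2 -0.9 -0.1] open 0.794 grip 0.0 q [-0.57  0.64  0.42  1.38 -0.27  1.18 -0.16]
```

View pics/d2.png

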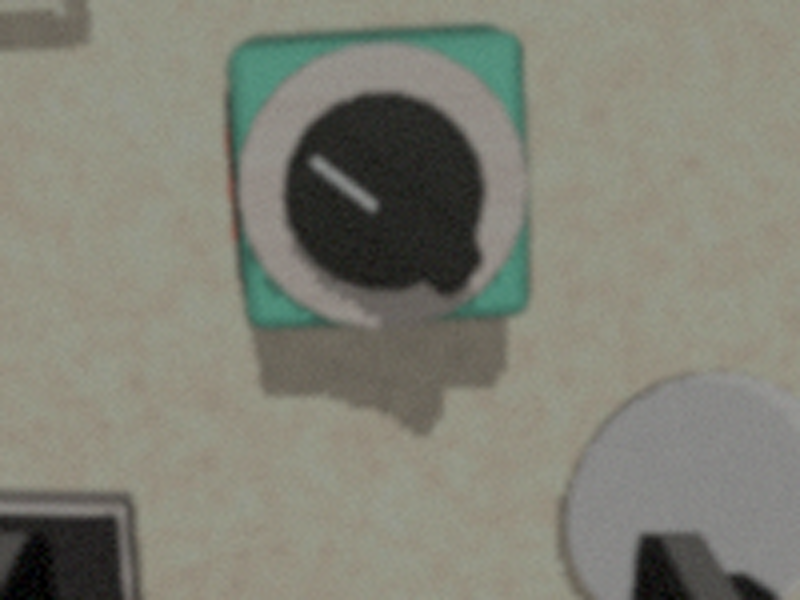

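The dial box top is centred at crop (382,177) and its dark foot disc at (385,190). The white mark runs from (312,158) to (376,210), and the bar's other end is at about (458,275).

Run:
```python
from m import *
import go
s=r.read_state();p=r.snapshot("wrist")
f=lambda X,Y,z: wplane(s,p,(190+(X+.5)/4-.5,130+(Y+.5)/4-.5),z)[0]
c=np.mean([f(*a,.05) for a in((232,45),(520,28),(528,310),(250,325))],0);print("boxc",c)
print("disc z.066",f(385,190,.066), "ring",f(382,184,.055))
a,b,e=f(312,158,.094),f(376,210,.094),f(458,275,.092)
for u,v in((a,b),(b,e),(a,e)): d=v-u;print(u,v,np.degrees(np.arctan2(d[1],d[0])),np.hypot(*d))
```

```text
boxc [0.67931769 0.2053686 ]
disc z.066 [0.67928943 0.2052022 ] ring [0.6788747  0.20486828]
[0.66273857 0.21779337] [0.67641331 0.20558808] -41.75024667302316 0.018329417701606975
[0.67641331 0.20558808] [0.69454453 0.18959737] -41.410474815960335 0.024175280428734337
[0.66273857 0.21779337] [0.69454453 0.18959737] -41.55699549978896 0.042504514821900374
```

```bash
python3 -m creep '[{"gripper":0.6,"dx":0.36,"dy":0.19,"dz":0,"yaw":0},{"gripper":0.6,"dx":0,"dy":0,"dz":0,"yaw":-0.6},{"gripper":0.6,"dx":0,"dy":0,"dz":0,"yaw":-0.9},{"gripper":0.6,"dx":0,"dy":0,"dz":0,"yaw":-0.9},{"gripper":0.6,"dx":0,"dy":0,"dz":0,"yaw":-0.9},{"gripper":0.6,"dx":0,"dy":0,"dz":0,"yaw":-0.9},{"gripper":0.6,"dx":0,"dy":0,"dz":0,"yaw":-0.9},{"gripper":0.6,"dx":0,"dy":0,"dz":0,"yaw":-0.9},{"gripper":0.6,"dx":0,"dy":0,"dz":0,"yaw":-0.9},{"gripper":0.6,"dx":0,"dy":0,"dz":0.5,"yaw":-0.45},{"gripper":0.6,"dx":0,"dy":0,"dz":0.5,"yaw":0},{"gripper":0.6,"dx":0,"dy":0,"dz":0.5,"yaw":0},{"gripper":0.6,"dx":0,"dy":0,"dz":0,"yaw":0},{"gripper":0.6,"dx":0,"dy":0,"dz":0,"yaw":0}]' 40
python3 go.py .6785 .205 .07 48.4
```

```text
time: 27.25
tool_pos: [0.6785, 0.2055, 0.1602]
eef_rot: [[-0.748, 0.664, 0.0], [0.664, 0.748, -0.0], [-0.0, 0.0, -1.0]]
ft_force: [-0.5, 0.1, 0.2]
opening: 0.602
grip_force: 0.0
t 27.2 pos [0.6785 0.2055 0.1602] yang 48.4 units dx dy dz [-0.01 -0.01  1.8 ] yawunits -0.0 F [-0.5  0.1  0.2] open 0.602 grip 0.0 q [-0.45  0.69  0.17  1.43 -0.13  1.03  0.59]
```

```bash
python3 -m creep '[{"gripper":0.6,"dx":0,"dy":0,"dz":0.4,"yaw":0},{"gripper":0.6,"dx":0,"dy":0,"dz":0.4,"yaw":0},{"gripper":0.6,"dx":0,"dy":0,"dz":0.3,"yaw":0},{"gripper":0.6,"dx":0,"dy":0,"dz":0.3,"yaw":0},{"gripper":0.6,"dx":0,"dy":0,"dz":0.2,"yaw":0},{"gripper":0.6,"dx":0,"dy":0,"dz":0.2,"yaw":0},{"gripper":0.6,"dx":0,"dy":0,"dz":0,"yaw":0},{"gripper":0.6,"dx":0,"dy":0,"dz":0,"yaw":0},{"gripper":0.05,"dx":0,"dy":0,"dz":0,"yaw":0},{"gripper":0.05,"dx":0,"dy":0,"dz":0,"yaw":0},{"gripper":0.05,"dx":0,"dy":0,"dz":0,"yaw":0},{"gripper":0.05,"dx":0,"dy":0,"dz":0,"yaw":0},{"gripper":0.05,"dx":0,"dy":0,"dz":0,"yaw":0},{"gripper":0.05,"dx":0,"dy":0,"dz":0,"yaw":0},{"gripper":0.05,"dx":0,"dy":0,"dz":0,"yaw":0},{"gripper":0.05,"dx":0,"dy":0,"dz":0,"yaw":0}]' 40
python3 go.py .6785 .205 .07 48.4
```

```text
time: 28.85
tool_pos: [0.6779, 0.2052, 0.0701]
eef_rot: [[-0.747, 0.664, -0.001], [0.664, 0.747, -0.001], [0.0, -0.001, -1.0]]
ft_force: [-3.7, -1.8, 5.5]
opening: 0.156
grip_force: 40.2
t 28.9 pos [0.6779 0.2052 0.0701] yang 48.4 units dx dy dz [-0.01  0.01  0.  ] yawunits -0.0 F [-3.7 -1.8  5.5] open 0.156 grip 40.2 q [-0.44  0.78  0.15  1.51 -0.14  0.86  0.6 ]
```

```bash
python3 -m creep '[{"gripper":0.05,"dx":0,"dy":0,"dz":0,"yaw":0.3},{"gripper":0.05,"dx":0,"dy":0,"dz":0,"yaw":0.6},{"gripper":0.05,"dx":0,"dy":0,"dz":0,"yaw":0.7},{"gripper":0.05,"dx":0,"dy":0,"dz":0,"yaw":0.7},{"gripper":0.05,"dx":0,"dy":0,"dz":0,"yaw":0.7},{"gripper":0.05,"dx":0,"dy":0,"dz":0,"yaw":0.7},{"gripper":0.05,"dx":0,"dy":0,"dz":0,"yaw":0.7},{"gripper":0.05,"dx":0,"dy":0,"dz":0,"yaw":0.7},{"gripper":0.05,"dx":0,"dy":0,"dz":0,"yaw":0.7},{"gripper":0.05,"dx":0,"dy":0,"dz":0,"yaw":0.7},{"gripper":0.05,"dx":0,"dy":0,"dz":0,"yaw":0.7},{"gripper":0.05,"dx":0,"dy":0,"dz":0,"yaw":0.7},{"gripper":0.05,"dx":0,"dy":0,"dz":0,"yaw":0.7},{"gripper":0.05,"dx":0,"dy":0,"dz":0,"yaw":0.7},{"gripper":0.05,"dx":0,"dy":0,"dz":0,"yaw":0.7},{"gripper":0.05,"dx":0,"dy":0,"dz":0,"yaw":0.7},{"gripper":0.05,"dx":0,"dy":0,"dz":0,"yaw":0.7},{"gripper":0.05,"dx":0,"dy":0,"dz":0,"yaw":0.7},{"gripper":0.05,"dx":0,"dy":0,"dz":0,"yaw":0.3},{"gripper":0.05,"dx":0,"dy":0,"dz":0,"yaw":0}]' 40
cat >> go.py <<'E'
    s=r.read_state();print("M",np.round(s["torque"],2),"t",s["time"])
E
python3 go.py .6785 .205 .07 48.4
```

```text
time: 30.85
tool_pos: [0.6798, 0.2053, 0.0701]
eef_rot: [[0.6, 0.8, 0.003], [0.8, -0.6, -0.001], [0.001, 0.003, -1.0]]
ft_force: [5.6, -2.1, 1.3]
opening: 0.153
grip_force: 39.6  File "go.py", line 9
    s=r.read_state();print("M",np.round(s["torque"],2),"t",s["time"])
IndentationError: unexpected indent
```

```bash
sed -i '9d' go.py; sed -i 's/^    print("t"/    print("M",np.round(s["torque"],2),"t"/' go.py
python3 go.py .6785 .205 .07 48.4
python3 -m creep '[{"gripper":0.05,"dx":0,"dy":0,"dz":0,"yaw":0.3},{"gripper":0.05,"dx":0,"dy":0,"dz":0,"yaw":0.3},{"gripper":0.05,"dx":0,"dy":0,"dz":0,"yaw":0.3},{"gripper":0.05,"dx":0,"dy":0,"dz":0,"yaw":0.3},{"gripper":0.05,"dx":0,"dy":0,"dz":0,"yaw":0.3},{"gripper":0.05,"dx":0,"dy":0,"dz":0,"yaw":0.3},{"gripper":0.05,"dx":0,"dy":0,"dz":0,"yaw":0.3},{"gripper":0.05,"dx":0,"dy":0,"dz":0,"yaw":0}]' 40 >/dev/null
python3 go.py .6785 .205 .07 48.4
```

```text
M [-0.53 -1.1  -0.07] t 30.9 pos [0.6798 0.2053 0.0701] yang -36.9 units dx dy dz [-0.02 -0.02  0.  ] yawunits -12.41 F [ 5.6 -2.1  1.3] open 0.153 grip 39.6 q [-0.66  0.85  0.56  1.52 -0.53  0.92 -0.57]
M [-0.53 -1.33  1.31] t 31.6 pos [0.6803 0.2054 0.0703] yang -51.2 units dx dy dz [-0.03 -0.02  0.01] yawunits -14.48 F [ 7.2 -2.4  1.4] open 0.155 grip 70.8 q [-0.69  0.87  0.63  1.52 -0.59  0.94 -0.77]
```

The moment jumps to 1.3 N m after a 1.74 rad turn, so the clockwise end stop is reached. I hold it there for over 3 s.

```bash
for i in 1 2; do python3 -m creep '[{"gripper":0.05,"dx":0,"dy":0,"dz":0,"yaw":0},{"gripper":0.05,"dx":0,"dy":0,"dz":0,"yaw":0},{"gripper":0.05,"dx":0,"dy":0,"dz":0,"yaw":0},{"gripper":0.05,"dx":0,"dy":0,"dz":0,"yaw":0},{"gripper":0.05,"dx":0,"dy":0,"dz":0,"yaw":0},{"gripper":0.05,"dx":0,"dy":0,"dz":0,"yaw":0},{"gripper":0.05,"dx":0,"dy":0,"dz":0,"yaw":0},{"gripper":0.05,"dx":0,"dy":0,"dz":0,"yaw":0},{"gripper":0.05,"dx":0,"dy":0,"dz":0,"yaw":0},{"gripper":0.05,"dx":0,"dy":0,"dz":0,"yaw":0},{"gripper":0.05,"dx":0,"dy":0,"dz":0,"yaw":0},{"gripper":0.05,"dx":0,"dy":0,"dz":0,"yaw":0},{"gripper":0.05,"dx":0,"dy":0,"dz":0,"yaw":0},{"gripper":0.05,"dx":0,"dy":0,"dz":0,"yaw":0},{"gripper":0.05,"dx":0,"dy":0,"dz":0,"yaw":0},{"gripper":0.05,"dx":0,"dy":0,"dz":0,"yaw":0},{"gripper":0.05,"dx":0,"dy":0,"dz":0,"yaw":0},{"gripper":0.05,"dx":0,"dy":0,"dz":0,"yaw":0}]' 40 >/dev/null; done
python3 go.py .6785 .205 .07 48.4
```

```text
M [-0.52 -1.41  1.34] t 35.2 pos [0.6803 0.2054 0.0703] yang -51.1 units dx dy dz [-0.03 -0.02  0.01] yawunits -14.47 F [ 6.1 -2.3  0.8] open 0.153 grip 70.2 q [-0.69  0.87  0.63  1.52 -0.59  0.94 -0.77]
```

```bash
python3 -m creep '[{"gripper":0.05,"dx":0,"dy":0,"dz":0,"yaw":-0.5},{"gripper":0.05,"dx":0,"dy":0,"dz":0,"yaw":-0.9},{"gripper":0.05,"dx":0,"dy":0,"dz":0,"yaw":-0.9},{"gripper":0.05,"dx":0,"dy":0,"dz":0,"yaw":-0.9},{"gripper":0.05,"dx":0,"dy":0,"dz":0,"yaw":-0.9},{"gripper":0.05,"dx":0,"dy":0,"dz":0,"yaw":-0.9},{"gripper":0.05,"dx":0,"dy":0,"dz":0,"yaw":-0.9},{"gripper":0.05,"dx":0,"dy":0,"dz":0,"yaw":-0.9},{"gripper":0.05,"dx":0,"dy":0,"dz":0,"yaw":-0.9},{"gripper":0.05,"dx":0,"dy":0,"dz":0,"yaw":-0.9},{"gripper":0.05,"dx":0,"dy":0,"dz":0,"yaw":-0.9},{"gripper":0.05,"dx":0,"dy":0,"dz":0,"yaw":-0.9},{"gripper":0.05,"dx":0,"dy":0,"dz":0,"yaw":-0.9},{"gripper":0.05,"dx":0,"dy":0,"dz":0,"yaw":-0.9},{"gripper":0.05,"dx":0,"dy":0,"dz":0,"yaw":-0.9},{"gripper":0.05,"dx":0,"dy":0,"dz":0,"yaw":-0.9},{"gripper":0.05,"dx":0,"dy":0,"dz":0,"yaw":-0.9},{"gripper":0.05,"dx":0,"dy":0,"dz":0,"yaw":-0.9},{"gripper":0.05,"dx":0,"dy":0,"dz":0,"yaw":-0.9},{"gripper":0.05,"dx":0,"dy":0,"dz":0,"yaw":-0.9}]' 40 >/dev/null
python3 go.py .6785 .205 .07 86.4
python3 -m creep '[{"gripper":0.05,"dx":0,"dy":0,"dz":0,"yaw":-0.3},{"gripper":0.05,"dx":0,"dy":0,"dz":0,"yaw":-0.3},{"gripper":0.05,"dx":0,"dy":0,"dz":0,"yaw":-0.3},{"gripper":0.05,"dx":0,"dy":0,"dz":0,"yaw":-0.3},{"gripper":0.05,"dx":0,"dy":0,"dz":0,"yaw":-0.3},{"gripper":0.05,"dx":0,"dy":0,"dz":0,"yaw":-0.3},{"gripper":0.05,"dx":0,"dy":0,"dz":0,"yaw":-0.3},{"gripper":0.05,"dx":0,"dy":0,"dz":0,"yaw":0},{"gripper":0.05,"dx":0,"dy":0,"dz":0,"yaw":0}]' 40 >/dev/null
python3 go.py .6785 .205 .07 86.4
```

```text
M [-0.9   1.04 -0.07] t 37.2 pos [0.6774 0.2047 0.0701] yang 70.0 units dx dy dz [-0.02  0.01  0.  ] yawunits -2.39 F [-4.5 -3.9  8.2] open 0.153 grip 40.4 q [-0.39  0.78  0.05  1.51 -0.04  0.86  0.9 ]
M [-1.    1.1   0.06] t 38.1 pos [0.6773 0.2043 0.0701] yang 84.2 units dx dy dz [-0.02  0.02  0.  ] yawunits -0.32 F [-4.8 -5.1  8.7] open 0.155 grip 40.6 q [-0.35  0.77 -0.02  1.51  0.02  0.86  1.09]
```

```bash
python3 -m creep '[{"gripper":0.05,"dx":0,"dy":0,"dz":0,"yaw":-0.2},{"gripper":0.05,"dx":0,"dy":0,"dz":0,"yaw":-0.2},{"gripper":0.05,"dx":0,"dy":0,"dz":0,"yaw":-0.2},{"gripper":0.05,"dx":0,"dy":0,"dz":0,"yaw":-0.2},{"gripper":0.05,"dx":0,"dy":0,"dz":0,"yaw":0},{"gripper":0.05,"dx":0,"dy":0,"dz":0,"yaw":0}]' 40 >/dev/null
python3 go.py .6785 .205 .07 86.4
```

```text
M [-1.05  1.04  0.01] t 38.8 pos [0.6773 0.2041 0.0701] yang 89.7 units dx dy dz [-0.02  0.02  0.  ] yawunits 0.47 F [-4.8 -5.2  8. ] open 0.155 grip 40.7 q [-0.33  0.77 -0.05  1.51  0.05  0.86  1.17]
```

```bash
for i in 1 2; do python3 -m creep '[{"gripper":0.05,"dx":0,"dy":0,"dz":0,"yaw":-0.2},{"gripper":0.05,"dx":0,"dy":0,"dz":0,"yaw":-0.2},{"gripper":0.05,"dx":0,"dy":0,"dz":0,"yaw":-0.2},{"gripper":0.05,"dx":0,"dy":0,"dz":0,"yaw":0}]' 40 >/dev/null
python3 go.py .6785 .205 .07 86.4; done
```

```text
M [-0.94  1.   -1.28] t 39.1 pos [0.6775 0.2041 0.0701] yang 93.7 units dx dy dz [-0.02  0.02  0.  ] yawunits 1.06 F [-4.4 -4.3  8.5] open 0.152 grip 53.6 q [-0.32  0.77 -0.07  1.51  0.06  0.87  1.22]
M [-0.93  0.29 -1.19] t 39.5 pos [0.6785 0.2041 0.0703] yang 97.8 units dx dy dz [-0.    0.02  0.01] yawunits 1.66 F [-1.  -4.1  8.3] open 0.159 grip 89.7 q [-0.31  0.77 -0.09  1.51  0.08  0.87  1.28]
```

The anticlockwise stop is reached (moment −1.28 N m). I release, rise and check.

```bash
python3 -m creep '[{"gripper":0.6,"dx":0,"dy":0,"dz":0,"yaw":0},{"gripper":0.6,"dx":0,"dy":0,"dz":0,"yaw":0},{"gripper":0.6,"dx":0,"dy":0,"dz":0,"yaw":0},{"gripper":0.6,"dx":0,"dy":0,"dz":0,"yaw":0},{"gripper":0.6,"dx":0,"dy":0,"dz":-0.3,"yaw":0},{"gripper":0.6,"dx":0,"dy":0,"dz":-0.6,"yaw":0},{"gripper":0.6,"dx":0,"dy":0,"dz":-0.8,"yaw":0},{"gripper":0.6,"dx":0,"dy":0,"dz":-0.8,"yaw":0},{"gripper":0.6,"dx":0,"dy":0,"dz":-0.8,"yaw":0},{"gripper":0.6,"dx":0,"dy":0,"dz":-0.4,"yaw":0},{"gripper":0.6,"dx":0,"dy":0,"dz":0,"yaw":0},{"gripper":0.6,"dx":0,"dy":0,"dz":0,"yaw":0}]' 40
python3 - <<'E'
from m import *
import go
s=r.read_state();p=r.snapshot("wrist"); c=p["color"]
cv2.imwrite("pics/d3.png",c[...,::-1])
go.to(.4287,-.0335,.25,-2.1)
E
```

```text
time: 40.75
tool_pos: [0.6783, 0.2058, 0.2553]
eef_rot: [[-0.99, -0.138, 0.001], [-0.138, 0.99, 0.0], [-0.001, 0.0, -1.0]]
ft_force: [-0.6, -0.4, 0.2]
opening: 0.6
grip_force: 0.0
M [-0.02 -0.02  0.02] t 40.8 pos [0.6779 0.2057 0.2541] yang 97.9 units dx dy dz [ 5.59 -4.05  0.09] yawunits 14.55 F [-0.3 -0.5 -0.3] open 0.599 grip 0.0 q [-0.31  0.61 -0.09  1.3   0.06  1.23  1.3 ]
```

View pics/d3.png

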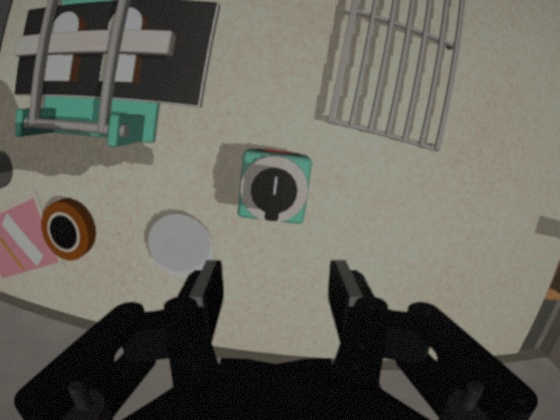

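The dial mark at (275,185) points towards the robot, and the clamp is still shut on both blanks at (62,45) and (125,45). I measure the bar angle and compare it with the stop.

Run:
```python
from m import *
s=r.read_state();p=r.snapshot("wrist");g=p["color"].min(2).astype(int)
k=np.zeros(g.shape,np.uint8);k[172:200,266:284]=(g[172:200,266:284]>90)
n,l,st,ce=cv2.connectedComponentsWithStats(k);print(st[1:].tolist())
i=1+np.argmax(st[1:,4]) 
for i in range(1,n):
  if st[i,4]>8:
    y,x=np.where(l==i);w=wplane(s,p,np.c_[x,y],.094).astype(np.float32)
    vx,vy,_,_=cv2.fitLine(w,cv2.DIST_L2,0,.01,.01).ravel();print(w.mean(0),np.degrees(np.arctan2(vy,vx)))
hsv=cv2.cvtColor(p["color"],cv2.COLOR_RGB2HSV);t=(hsv[...,0]>70)&(hsv[...,0]<90)&(hsv[...,1]>60);t[:, :225]=0;t[:140]=0;t[230:]=0;t[:,320:]=0
pts=np.argwhere(t)[:,::-1];print(cv2.minAreaRect(wplane(s,p,pts,.05).astype(np.float32)*1000))
```

```text
[[273, 178, 5, 18, 48]]
[0.66667134 0.20334889] 0.38461685
((676.5053100585938, 203.5540313720703), (75.97343444824219, 73.35287475585938), 1.1246827840805054)
```

```bash
python3 -m creep '[{"gripper":0.6,"dx":0.39,"dy":-0.25,"dz":0,"yaw":0},{"gripper":0.6,"dx":0.6,"dy":-0.45,"dz":0,"yaw":0},{"gripper":0.6,"dx":0.6,"dy":-0.45,"dz":0,"yaw":0},{"gripper":0.6,"dx":0.6,"dy":-0.45,"dz":0,"yaw":0},{"gripper":0.6,"dx":0.6,"dy":-0.45,"dz":0,"yaw":0},{"gripper":0.6,"dx":0.6,"dy":-0.45,"dz":0,"yaw":0},{"gripper":0.6,"dx":0.6,"dy":-0.45,"dz":0,"yaw":0},{"gripper":0.6,"dx":0.6,"dy":-0.45,"dz":0,"yaw":0},{"gripper":0.6,"dx":0.6,"dy":-0.4,"dz":0,"yaw":0},{"gripper":0.6,"dx":0.4,"dy":-0.25,"dz":0,"yaw":0},{"gripper":0.6,"dx":0,"dy":0,"dz":0,"yaw":0}]' 25 >/dev/null
python3 -m creep '[{"gripper":0.6,"dx":0,"dy":0,"dz":0,"yaw":0.5},{"gripper":0.6,"dx":0,"dy":0,"dz":0,"yaw":0.9},{"gripper":0.6,"dx":0,"dy":0,"dz":0,"yaw":0.9},{"gripper":0.6,"dx":0,"dy":0,"dz":0,"yaw":0.9},{"gripper":0.6,"dx":0,"dy":0,"dz":0,"yaw":0.9},{"gripper":0.6,"dx":0,"dy":0,"dz":0,"yaw":0.9},{"gripper":0.6,"dx":0,"dy":0,"dz":0,"yaw":0.9},{"gripper":0.6,"dx":0,"dy":0,"dz":0,"yaw":0.9},{"gripper":0.6,"dx":0,"dy":0,"dz":0,"yaw":0.9},{"gripper":0.6,"dx":0,"dy":0,"dz":0,"yaw":0.9},{"gripper":0.6,"dx":0,"dy":0,"dz":0,"yaw":0.9},{"gripper":0.6,"dx":0,"dy":0,"dz":0,"yaw":0.9},{"gripper":0.6,"dx":0,"dy":0,"dz":0,"yaw":0.9},{"gripper":0.6,"dx":0,"dy":0,"dz":0,"yaw":0.9},{"gripper":0.6,"dx":0,"dy":0,"dz":0,"yaw":0.9},{"gripper":0.6,"dx":0,"dy":0,"dz":0,"yaw":0.9},{"gripper":0.6,"dx":0,"dy":0,"dz":0,"yaw":0.5},{"gripper":0.6,"dx":0,"dy":0,"dz":0,"yaw":0}]' 25 >/dev/null
python3 go.py .4287 -.0335 .055 -2.1
```

```text
M [-0.06  0.    0.01] t 43.8 pos [ 0.4295 -0.0326  0.2537] yang -1.8 units dx dy dz [-0.02 -0.01  3.97] yawunits 0.04 F [ 0.8 -0.4 -0.2] open 0.602 grip 0.0 q [-0.21  0.19  0.21  2.01 -0.05  0.95 -0.  ]
```

```bash
python3 -m creep '[{"gripper":0.6,"dx":0,"dy":0,"dz":0.4,"yaw":0},{"gripper":0.6,"dx":0,"dy":0,"dz":0.6,"yaw":0},{"gripper":0.6,"dx":0,"dy":0,"dz":0.6,"yaw":0},{"gripper":0.6,"dx":0,"dy":0,"dz":0.6,"yaw":0},{"gripper":0.6,"dx":0,"dy":0,"dz":0.5,"yaw":0},{"gripper":0.6,"dx":0,"dy":0,"dz":0.4,"yaw":0},{"gripper":0.6,"dx":0,"dy":0,"dz":0.3,"yaw":0},{"gripper":0.6,"dx":0,"dy":0,"dz":0.3,"yaw":0},{"gripper":0.6,"dx":0,"dy":0,"dz":0.25,"yaw":0},{"gripper":0.6,"dx":0,"dy":0,"dz":0,"yaw":0},{"gripper":0.6,"dx":0,"dy":0,"dz":0,"yaw":0},{"gripper":0.1,"dx":0,"dy":0,"dz":0,"yaw":0},{"gripper":0.1,"dx":0,"dy":0,"dz":0,"yaw":0},{"gripper":0.1,"dx":0,"dy":0,"dz":0,"yaw":0},{"gripper":0.1,"dx":0,"dy":0,"dz":0,"yaw":0},{"gripper":0.1,"dx":0,"dy":0,"dz":0,"yaw":0},{"gripper":0.1,"dx":0,"dy":0,"dz":0,"yaw":0},{"gripper":0.1,"dx":0,"dy":0,"dz":0,"yaw":0}]' 30
python3 go.py .4287 -.0335 .055 -2.1
```

```text
time: 45.55
tool_pos: [0.4282, -0.0331, 0.0572]
eef_rot: [[0.031, 1.0, -0.002], [1.0, -0.031, 0.0], [0.0, -0.002, -1.0]]
ft_force: [-4.2, 1.2, 6.0]
opening: 0.197
grip_force: 29.2
M [ 0.14  0.89 -0.07] t 45.5 pos [ 0.4282 -0.0331  0.0572] yang -1.8 units dx dy dz [-0.01  0.01  0.04] yawunits 0.04 F [-4.2  1.2  6. ] open 0.197 grip 29.2 q [-0.12  0.51  0.12  2.26 -0.16  0.38  0.11]
```

```bash
python3 -m creep '[{"gripper":0.1,"dx":0,"dy":0,"dz":-0.2,"yaw":0},{"gripper":0.1,"dx":0,"dy":0.02,"dz":-0.2,"yaw":0},{"gripper":0.1,"dx":0,"dy":0.03,"dz":-0.2,"yaw":0},{"gripper":0.1,"dx":0,"dy":0.03,"dz":-0.2,"yaw":0},{"gripper":0.1,"dx":0,"dy":0.05,"dz":-0.2,"yaw":0},{"gripper":0.1,"dx":0,"dy":0.05,"dz":-0.19,"yaw":0},{"gripper":0.1,"dx":0,"dy":0.07,"dz":-0.19,"yaw":0},{"gripper":0.1,"dx":0,"dy":0.07,"dz":-0.19,"yaw":0},{"gripper":0.1,"dx":0,"dy":0.08,"dz":-0.18,"yaw":0},{"gripper":0.1,"dx":0,"dy":0.09,"dz":-0.18,"yaw":0},{"gripper":0.1,"dx":0,"dy":0.16,"dz":-0.25,"yaw":0},{"gripper":0.1,"dx":0,"dy":0.17,"dz":-0.25,"yaw":0},{"gripper":0.1,"dx":0,"dy":0.19,"dz":-0.23,"yaw":0},{"gripper":0.1,"dx":0,"dy":0.21,"dz":-0.22,"yaw":0},{"gripper":0.1,"dx":0,"dy":0.22,"dz":-0.2,"yaw":0},{"gripper":0.1,"dx":0,"dy":0.24,"dz":-0.18,"yaw":0},{"gripper":0.1,"dx":0,"dy":0,"dz":0,"yaw":0}]' 30
python3 - <<'E'
import go,numpy as np
for th in(.95,): 
    X=.098-.2*np.cos(th);Z=.078+.2*np.sin(th)-.021; go.to(.5306+X*.9993,-.0372-X*.0366,Z,-2.1)
E
```

```text
time: 47.25
tool_pos: [0.5081, -0.0358, 0.2226]
eef_rot: [[0.032, 0.999, -0.009], [0.999, -0.032, 0.001], [0.001, -0.009, -1.0]]
ft_force: [-30.7, 2.7, 37.7]
opening: 0.203
grip_force: 33.1
M [ 0.58  6.55 -0.03] t 47.2 pos [ 0.5081 -0.0358  0.2226] yang -1.8 units dx dy dz [-0.01  0.08  0.06] yawunits 0.04 F [-30.7   2.7  37.7] open 0.203 grip 33.1 q [-0.17  0.35  0.21  1.88 -0.09  0.93  0.05]
```

```bash
python3 -m creep '[{"gripper":0.1,"dx":0,"dy":-0.05,"dz":-0.06,"yaw":0},{"gripper":0.1,"dx":0,"dy":0,"dz":0,"yaw":0}]' 30
python3 - <<'E'
from m import *
p=r.snapshot("wrist");q=r.snapshot("scene")
cv2.imwrite("pics/x2.png",np.hstack([cv2.resize(p["color"],(400,300)),cv2.resize(q["color"][100:310,170:450],(400,300))])[...,::-1])
E
```

```text
time: 47.45
tool_pos: [0.5094, -0.0358, 0.2239]
eef_rot: [[0.032, 1.0, -0.001], [1.0, -0.032, 0.0], [0.0, -0.001, -1.0]]
ft_force: [-9.0, -0.9, 7.3]
opening: 0.194
grip_force: 32.4
```

View pics/x2.png

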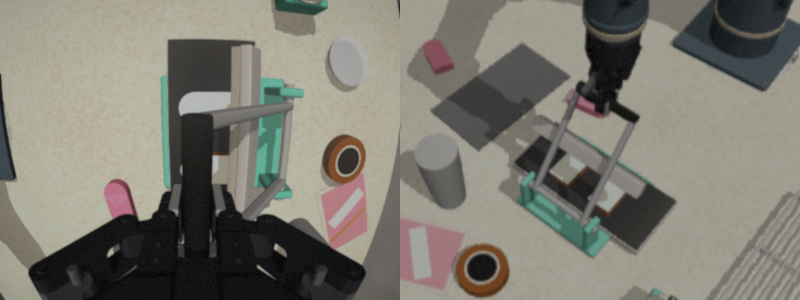

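The wrist half shows the handle gripped between the fingers at (198,190). The scene half shows the frame partly raised, with both blanks still on the bed. The force eased once the motion settled, so I continue the arc more slowly.

```bash
python3 -m creep '[{"gripper":0.1,"dx":0,"dy":0.17,"dz":-0.12,"yaw":0},{"gripper":0.1,"dx":0,"dy":0.17,"dz":-0.11,"yaw":0},{"gripper":0.1,"dx":0,"dy":0.17,"dz":-0.1,"yaw":0},{"gripper":0.1,"dx":0,"dy":0.18,"dz":-0.09,"yaw":0},{"gripper":0.1,"dx":0,"dy":0.18,"dz":-0.08,"yaw":0},{"gripper":0.1,"dx":0,"dy":0.19,"dz":-0.07,"yaw":0},{"gripper":0.1,"dx":0,"dy":0.19,"dz":-0.06,"yaw":0},{"gripper":0.1,"dx":0,"dy":0.19,"dz":-0.05,"yaw":0},{"gripper":0.1,"dx":0,"dy":0.2,"dz":-0.04,"yaw":0},{"gripper":0.1,"dx":0,"dy":0,"dz":0,"yaw":0}]' 30
python3 - <<'E'
import go,numpy as np
for th in(1.4,): 
    X=.098-.2*np.cos(th);Z=.078+.2*np.sin(th)-.019; go.to(.5306+X*.9993,-.0372-X*.0366,Z,-2.1)
E
```

```text
time: 48.55
tool_pos: [0.5944, -0.0387, 0.2592]
eef_rot: [[0.031, 1.0, 0.002], [1.0, -0.031, -0.001], [-0.001, 0.002, -1.0]]
ft_force: [-2.5, -0.0, 4.9]
opening: 0.195
grip_force: 32.8
M [-0.28  0.71 -0.06] t 48.5 pos [ 0.5944 -0.0387  0.2592] yang -1.8 units dx dy dz [-0.02  0.    0.06] yawunits 0.04 F [-2.5 -0.   4.9] open 0.195 grip 32.8 q [-0.15  0.44  0.21  1.62 -0.1   1.09  0.06]
```

```bash
python3 -m creep '[{"gripper":0.1,"dx":0,"dy":0.2,"dz":-0.02,"yaw":0},{"gripper":0.1,"dx":0,"dy":0.2,"dz":-0.02,"yaw":0},{"gripper":0.1,"dx":0,"dy":0.2,"dz":-0.01,"yaw":0},{"gripper":0.1,"dx":0,"dy":0.2,"dz":0,"yaw":0},{"gripper":0.1,"dx":0,"dy":0.2,"dz":0.01,"yaw":0},{"gripper":0.1,"dx":0,"dy":0.2,"dz":0.02,"yaw":0},{"gripper":0.1,"dx":0,"dy":0.2,"dz":0.03,"yaw":0},{"gripper":0.1,"dx":0,"dy":0.2,"dz":0.04,"yaw":0},{"gripper":0.1,"dx":0,"dy":0.18,"dz":0.04,"yaw":0},{"gripper":0.1,"dx":0,"dy":0,"dz":0,"yaw":0},{"gripper":0.1,"dx":0,"dy":0,"dz":0,"yaw":0}]' 30
python3 go.py .6835 -.0428 .251 -2.1
```

```text
time: 49.65
tool_pos: [0.6826, -0.0414, 0.2542]
eef_rot: [[0.032, 1.0, 0.001], [1.0, -0.032, -0.0], [-0.0, 0.001, -1.0]]
ft_force: [1.0, -3.0, 1.6]
opening: 0.194
grip_force: 32.8
M [-0.77  0.16  0.01] t 49.6 pos [ 0.6826 -0.0414  0.2542] yang -1.8 units dx dy dz [-0.03  0.02  0.06] yawunits 0.04 F [ 1.  -3.   1.6] open 0.194 grip 32.8 q [-0.12  0.58  0.21  1.38 -0.12  1.19  0.06]
```

```bash
python3 -m creep '[{"gripper":0.1,"dx":0,"dy":0.06,"dz":0.01,"yaw":0},{"gripper":0.1,"dx":0,"dy":0,"dz":0,"yaw":0},{"gripper":0.9,"dx":0,"dy":0,"dz":0,"yaw":0},{"gripper":0.9,"dx":0,"dy":0,"dz":0,"yaw":0},{"gripper":0.9,"dx":0,"dy":0,"dz":0,"yaw":0},{"gripper":0.9,"dx":0,"dy":0,"dz":0,"yaw":0},{"gripper":0.9,"dx":0,"dy":0,"dz":0,"yaw":0},{"gripper":0.9,"dx":0,"dy":0,"dz":-0.3,"yaw":0},{"gripper":0.9,"dx":0,"dy":0,"dz":-0.6,"yaw":0},{"gripper":0.9,"dx":0,"dy":0,"dz":-0.8,"yaw":0},{"gripper":0.9,"dx":0,"dy":0,"dz":-0.5,"yaw":0},{"gripper":0.9,"dx":0,"dy":-0.4,"dz":0,"yaw":0},{"gripper":0.9,"dx":0,"dy":-0.6,"dz":0,"yaw":0},{"gripper":0.9,"dx":0,"dy":-0.6,"dz":0,"yaw":0},{"gripper":0.9,"dx":0,"dy":-0.6,"dz":0,"yaw":0},{"gripper":0.9,"dx":0,"dy":-0.6,"dz":0,"yaw":0},{"gripper":0.9,"dx":0,"dy":-0.2,"dz":0,"yaw":0},{"gripper":0.9,"dx":0,"dy":0,"dz":0,"yaw":0}]' 30 >/dev/null
python3 -m creep '[{"gripper":0.75,"dx":0,"dy":0,"dz":0,"yaw":-0.4},{"gripper":0.75,"dx":0,"dy":0,"dz":0,"yaw":-0.8},{"gripper":0.75,"dx":0,"dy":0,"dz":0,"yaw":-0.8},{"gripper":0.75,"dx":0,"dy":0,"dz":0,"yaw":-0.8},{"gripper":0.75,"dx":0,"dy":0,"dz":0,"yaw":-0.8},{"gripper":0.75,"dx":0,"dy":0,"dz":0,"yaw":-0.8},{"gripper":0.75,"dx":0,"dy":0,"dz":0,"yaw":-0.8},{"gripper":0.75,"dx":0,"dy":0,"dz":0,"yaw":-0.8},{"gripper":0.75,"dx":0,"dy":0,"dz":0,"yaw":-0.8},{"gripper":0.75,"dx":0,"dy":0,"dz":0,"yaw":-0.8},{"gripper":0.75,"dx":0,"dy":0,"dz":0,"yaw":-0.8},{"gripper":0.75,"dx":0,"dy":0,"dz":0,"yaw":-0.8},{"gripper":0.75,"dx":0,"dy":0,"dz":0.6,"yaw":-0.8},{"gripper":0.75,"dx":0,"dy":0,"dz":0.8,"yaw":-0.8},{"gripper":0.75,"dx":0,"dy":0,"dz":0.8,"yaw":-0.8},{"gripper":0.75,"dx":0,"dy":0,"dz":0.6,"yaw":-0.8},{"gripper":0.75,"dx":0,"dy":0,"dz":0.4,"yaw":-0.6},{"gripper":0.75,"dx":0,"dy":0,"dz":0,"yaw":0},{"gripper":0.75,"dx":0,"dy":0,"dz":0,"yaw":0}]' 30 >/dev/null
python3 - <<'E'
from m import *
import go
s=r.read_state();p=r.snapshot("wrist");print(*wrect(s,p,blanks(p,(100,20,500,330)),.05),sep="\n")
go.to(.531,.0073,.16,88.5)
q=r.snapshot("top");cv2.imwrite("pics/x3.png",np.hstack([cv2.resize(p["color"],(400,300)),cv2.resize(q["color"][120:280,90:310],(400,300))])[...,::-1])
E
```

```text
([227.0, 198.0], 528.6, -82.4, 89, 44, 'ang', -2.1)
([322.0, 195.0], 531.1, 7.4, 90, 44, 'ang', -1.5)
M [ 0.05 -0.01 -0.06] t 53.4 pos [ 0.5361 -0.0366  0.2046] yang 87.4 units dx dy dz [0.14 0.87 0.89] yawunits -0.15 F [0.7 0.1 0.6] open 0.75 grip 0.0 q [ 0.04  0.4  -0.08  1.84  0.04  0.9   1.47]
```

View pics/x3.png

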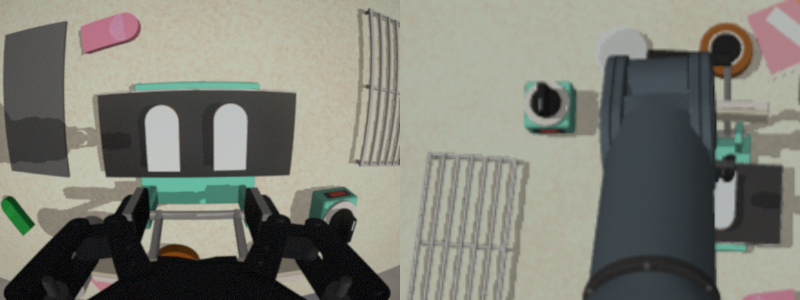

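Viewing budget is used up. The last picture shows both blanks on the bed at (162,138) and (230,137), the clamp frame leaning back at (200,215), and the dial mark towards the robot. I now pick up the first blank.

```bash
python3 -m creep '[{"gripper":0.72,"dx":0.07,"dy":0.43,"dz":0.3,"yaw":-0.15},{"gripper":0.72,"dx":0.07,"dy":0.44,"dz":0.6,"yaw":0},{"gripper":0.72,"dx":0,"dy":0,"dz":0.6,"yaw":0},{"gripper":0.72,"dx":0,"dy":0,"dz":0.5,"yaw":0},{"gripper":0.72,"dx":0,"dy":0,"dz":0.3,"yaw":0},{"gripper":0.72,"dx":0,"dy":0,"dz":0,"yaw":0},{"gripper":0.72,"dx":0,"dy":0,"dz":0,"yaw":0},{"gripper":0.72,"dx":0,"dy":0,"dz":0,"yaw":0}]' 50 >/dev/null
python3 go.py .531 .0074 .034 88.5
```

```text
M [-0.02  0.    0.01] t 54.2 pos [0.5303 0.0072 0.0903] yang 88.6 units dx dy dz [-0.01  0.    1.13] yawunits 0.01 F [-0.3  0.2 -0.1] open 0.72 grip 0.0 q [-0.05  0.54 -0.08  1.98  0.07  0.62  1.37]
```

```bash
python3 -m creep '[{"gripper":0.72,"dx":-0.01,"dy":0,"dz":0.4,"yaw":0},{"gripper":0.72,"dx":0,"dy":0,"dz":0.4,"yaw":0},{"gripper":0.72,"dx":0,"dy":0,"dz":0.2,"yaw":0},{"gripper":0.72,"dx":0,"dy":0,"dz":0.13,"yaw":0},{"gripper":0.72,"dx":0,"dy":0,"dz":0,"yaw":0},{"gripper":0.72,"dx":0,"dy":0,"dz":0,"yaw":0},{"gripper":0.3,"dx":0,"dy":0,"dz":0,"yaw":0},{"gripper":0.3,"dx":0,"dy":0,"dz":0,"yaw":0},{"gripper":0.3,"dx":0,"dy":0,"dz":0,"yaw":0},{"gripper":0.3,"dx":0,"dy":0,"dz":0,"yaw":0},{"gripper":0.3,"dx":0,"dy":0,"dz":0,"yaw":0},{"gripper":0.3,"dx":0,"dy":0,"dz":0,"yaw":0}]' 50 >/dev/null
python3 go.py .531 .0074 .034 88.5
python3 -m creep '[{"gripper":0.3,"dx":0,"dy":0,"dz":-0.2,"yaw":0},{"gripper":0.3,"dx":0,"dy":0,"dz":-0.5,"yaw":0},{"gripper":0.3,"dx":0,"dy":0,"dz":-0.6,"yaw":0},{"gripper":0.3,"dx":0,"dy":0,"dz":-0.6,"yaw":0},{"gripper":0.3,"dx":0,"dy":0,"dz":-0.3,"yaw":0},{"gripper":0.3,"dx":0,"dy":0,"dz":0,"yaw":0}]' 50 >/dev/null
python3 - <<'E'
from m import *
import go
go.to(.4587,.371,.14,87.4)
# refine rack from the top view (unoccluded left side)
q=r.snapshot("top");c,hsv=masks(q)
g=cv2.GaussianBlur(c,(0,0),.8).astype(int)
k=((c.max(2).astype(int)-c.min(2))<20).astype(np.uint8);k[:195]=0;k[308:]=0;k[:,:85]=0;k[:,165:]=0
k=cv2.morphologyEx(k,cv2.MORPH_CLOSE,np.ones((9,9)));k=cv2.morphologyEx(k,cv2.MORPH_OPEN,np.ones((9,9)))
print(rect(q,k,.02,500))
E
```

```text
M [0.05 0.32 0.  ] t 55.5 pos [0.5302 0.0072 0.0333] yang 88.6 units dx dy dz [-0.02  0.   -0.01] yawunits 0.02 F [-0.9 -0.2  6.6] open 0.504 grip 51.1 q [-0.06  0.63 -0.07  2.03  0.09  0.49  1.36]
M [0.02 0.01 0.  ] t 56.0 pos [0.5311 0.0072 0.1451] yang 88.6 units dx dy dz [1.62 7.24 0.1 ] yawunits 0.17 F [-0.3 -0.4 -2.3] open 0.501 grip 51.2 q [-0.04  0.46 -0.09  1.93  0.06  0.75  1.38]
[([124.0, 251.0], 'ctr', 460.2, 336.8, 'cen', 461.5, 334.0, 'LxW', 341, 238, 'ang', 3.3)]
```

```bash
python3 -m creep '[{"gripper":0.3,"dx":0.13,"dy":0.4,"dz":0,"yaw":0.17},{"gripper":0.3,"dx":0.13,"dy":0.6,"dz":0,"yaw":0},{"gripper":0.3,"dx":0.13,"dy":0.6,"dz":0,"yaw":0},{"gripper":0.3,"dx":0.13,"dy":0.65,"dz":0,"yaw":0},{"gripper":0.3,"dx":0.13,"dy":0.65,"dz":0,"yaw":0},{"gripper":0.3,"dx":0.13,"dy":0.65,"dz":0,"yaw":0},{"gripper":0.3,"dx":0.13,"dy":0.65,"dz":0,"yaw":0},{"gripper":0.3,"dx":0.13,"dy":0.65,"dz":0,"yaw":0},{"gripper":0.3,"dx":0.13,"dy":0.65,"dz":0,"yaw":0},{"gripper":0.3,"dx":0.13,"dy":0.6,"dz":0,"yaw":0},{"gripper":0.3,"dx":0.13,"dy":0.6,"dz":0,"yaw":0},{"gripper":0.3,"dx":0.13,"dy":0.4,"dz":0,"yaw":0},{"gripper":0.3,"dx":0.06,"dy":0.14,"dz":0,"yaw":0},{"gripper":0.3,"dx":0,"dy":0,"dz":0,"yaw":0},{"gripper":0.3,"dx":0,"dy":0,"dz":0,"yaw":0},{"gripper":0.3,"dx":0,"dy":0,"dz":0,"yaw":0}]' 50 >/dev/null
python3 - <<'E'
from m import *
import go
go.to(.4587,.371,.027,87.4)
s=r.read_state();p=r.snapshot("wrist");c,hsv=masks(p)
cv2.imwrite("pics/w9.png",c[...,::-1])
k=((hsv[...,1]<18)&(hsv[...,2]>60)).astype(np.uint8);k[265:]=0
yy,xx=np.where(k);w=wplane(s,p,np.c_[xx,yy],.02)
# histogram profile along rack axes (assume yaw -2.6)
ok=(abs(w[:,0]-.457)<.2)&(abs(w[:,1]-.333)<.13);w=w[ok]
best=None
for a in np.arange(-6,4,.5):
    t=np.radians(a);v=-w[:,0]*np.sin(t)+w[:,1]*np.cos(t);h=np.histogram(v,np.arange(.2,.5,.002))[0]
    if best is None or h.std()>best[0]:best=(h.std(),a,h)
print(best[1],[ (round(.2+.002*i,3),int(n)) for i,n in enumerate(best[2]) if n>120])
t=np.radians(best[1]);u=w[:,0]*np.cos(t)+w[:,1]*np.sin(t);h=np.histogram(u,np.arange(.25,.66,.005))[0];print([(round(.25+.005*i,3),int(n)) for i,n in enumerate(h)])
E
```

```text
M [-0.01  0.01  0.05] t 57.7 pos [0.4652 0.3705 0.1421] yang 87.3 units dx dy dz [0.13 0.01 2.3 ] yawunits -0.01 F [-0.   0.2 -1.4] open 0.505 grip 51.2 q [-0.7   0.55 -0.08  1.77  0.06  0.83  0.72]
-3.0 [(0.288, 301), (0.29, 322), (0.292, 316), (0.294, 247), (0.314, 336), (0.316, 321), (0.338, 383), (0.34, 413), (0.356, 125), (0.358, 132), (0.36, 311), (0.362, 450), (0.364, 284), (0.366, 147), (0.368, 141), (0.37, 141), (0.372, 149), (0.374, 150), (0.376, 154), (0.378, 182), (0.38, 148), (0.382, 229), (0.384, 491), (0.386, 372), (0.388, 176), (0.39, 226), (0.392, 154), (0.394, 179), (0.396, 181), (0.398, 170), (0.4, 178), (0.402, 173), (0.404, 172), (0.406, 262), (0.408, 435), (0.41, 382), (0.412, 164), (0.414, 158), (0.416, 162), (0.418, 154), (0.42, 145), (0.422, 150), (0.424, 147), (0.426, 159), (0.428, 166), (0.43, 352), (0.432, 452), (0.434, 428), (0.436, 219)]
[(0.25, 2), (0.255, 0), (0.26, 0), (0.265, 2), (0.27, 0), (0.275, 1), (0.28, 2), (0.285, 1), (0.29, 0), (0.295, 453), (0.3, 333), (0.305, 189), (0.31, 194), (0.315, 178), (0.32, 191), (0.325, 173), (0.33, 184), (0.335, 189), (0.34, 183), (0.345, 178), (0.35, 185), (0.355, 203), (0.36, 187), (0.365, 189), (0.37, 173), (0.375, 180), (0.38, 181), (0.385, 179), (0.39, 178), (0.395, 189), (0.4, 180), (0.405, 174), (0.41, 167), (0.415, 174), (0.42, 183), (0.425, 134), (0.43, 276), (0.435, 687), (0.44, 540), (0.445, 557), (0.45, 571), (0.455, 625), (0.46, 591), (0.465, 675), (0.47, 616), (0.475, 594), (0.48, 660), (0.485, 592), (0.49, 480), (0.495, 188), (0.5, 0), (0.505, 0), (0.51, 0), (0.515, 0), (0.52, 0), (0.525, 0), (0.53, 0), (0.535, 0), (0.54, 0), (0.545, 0), (0.55, 0), (0.555, 0), (0.56, 0), (0.565, 0), (0.57, 0), (0.575, 0), (0.58, 0), (0.585, 0), (0.59, 0), (0.595, 0), (0.6, 0), (0.605, 0), (0.61, 0), (0.615, 0), (0.62, 0), (0.625, 0), (0.63, 0), (0.635, 0), (0.64, 0), (0.645, 0), (0.65, 0)]
```

```bash
python3 -m creep '[{"gripper":0.3,"dx":0.12,"dy":0.1,"dz":0.3,"yaw":0.04},{"gripper":0.3,"dx":0,"dy":0,"dz":0.5,"yaw":0},{"gripper":0.3,"dx":0,"dy":0,"dz":0.5,"yaw":0},{"gripper":0.3,"dx":0,"dy":0,"dz":0.3,"yaw":0},{"gripper":0.3,"dx":0,"dy":0,"dz":0.2,"yaw":0},{"gripper":0.3,"dx":0,"dy":0,"dz":0,"yaw":0},{"gripper":0.3,"dx":0,"dy":0,"dz":0,"yaw":0}]' 50 >/dev/null
python3 go.py .4596 .3757 .0245 87
```

```text
M [ 0.02 -0.04 -0.06] t 58.5 pos [0.4592 0.3774 0.0528] yang 87.1 units dx dy dz [-0.01 -0.03  0.57] yawunits 0.02 F [ 0.6  0.3 -0.3] open 0.501 grip 51.2 q [-0.72  0.66 -0.07  1.85  0.07  0.64  0.68]
```

```bash
python3 -m creep '[{"gripper":0.3,"dx":-0.01,"dy":-0.03,"dz":0.2,"yaw":0},{"gripper":0.3,"dx":0,"dy":0,"dz":0.2,"yaw":0},{"gripper":0.3,"dx":0,"dy":0,"dz":0.1,"yaw":0},{"gripper":0.3,"dx":0,"dy":0,"dz":0.07,"yaw":0},{"gripper":0.3,"dx":0,"dy":0,"dz":0,"yaw":0},{"gripper":0.3,"dx":0,"dy":0,"dz":0,"yaw":0},{"gripper":0.72,"dx":0,"dy":0,"dz":0,"yaw":0},{"gripper":0.72,"dx":0,"dy":0,"dz":0,"yaw":0},{"gripper":0.72,"dx":0,"dy":0,"dz":0,"yaw":0},{"gripper":0.72,"dx":0,"dy":0,"dz":0,"yaw":0},{"gripper":0.72,"dx":0,"dy":0,"dz":-0.3,"yaw":0},{"gripper":0.72,"dx":0,"dy":0,"dz":-0.6,"yaw":0},{"gripper":0.72,"dx":0,"dy":0,"dz":-0.8,"yaw":0},{"gripper":0.72,"dx":0,"dy":0,"dz":-0.8,"yaw":0},{"gripper":0.72,"dx":0,"dy":0,"dz":0,"yaw":0},{"gripper":0.72,"dx":0,"dy":0,"dz":0,"yaw":0}]' 50
python3 - <<'E'
from m import *
import go
go.to(.5286,-.0824,.15,87.9)
s=r.read_state();p=r.snapshot("wrist");print(*wrect(s,p,blanks(p,(200,80,350,300)),.04),sep="\n")
E
```

```text
time: 60.05
tool_pos: [0.4595, 0.3763, 0.1497]
eef_rot: [[-0.999, 0.05, 0.002], [0.05, 0.999, 0.001], [-0.002, 0.002, -1.0]]
ft_force: [-0.5, 0.9, -1.4]
opening: 0.72
grip_force: 0.0
M [-0.06  0.05  0.03] t 60.0 pos [0.4595 0.3763 0.1497] yang 87.2 units dx dy dz [-1.83 -9.09 -0.02] yawunits -0.11 F [-0.5  0.9 -1.4] open 0.72 grip 0.0 q [-0.71  0.54 -0.08  1.76  0.06  0.84  0.7 ]
([275.0, 215.0], 460.0, 376.0, 89, 44, 'ang', -3.0)
```

```bash
python3 -m creep '[{"gripper":0.72,"dx":-0.12,"dy":-0.44,"dz":0,"yaw":-0.11},{"gripper":0.72,"dx":-0.12,"dy":-0.65,"dz":0,"yaw":0},{"gripper":0.72,"dx":-0.12,"dy":-0.65,"dz":0,"yaw":0},{"gripper":0.72,"dx":-0.12,"dy":-0.65,"dz":0,"yaw":0},{"gripper":0.72,"dx":-0.12,"dy":-0.65,"dz":0,"yaw":0},{"gripper":0.72,"dx":-0.12,"dy":-0.65,"dz":0,"yaw":0},{"gripper":0.72,"dx":-0.12,"dy":-0.65,"dz":0,"yaw":0},{"gripper":0.72,"dx":-0.12,"dy":-0.65,"dz":0,"yaw":0},{"gripper":0.72,"dx":-0.12,"dy":-0.65,"dz":0,"yaw":0},{"gripper":0.72,"dx":-0.12,"dy":-0.65,"dz":0,"yaw":0},{"gripper":0.72,"dx":-0.12,"dy":-0.65,"dz":0,"yaw":0},{"gripper":0.72,"dx":-0.12,"dy":-0.65,"dz":0,"yaw":0},{"gripper":0.72,"dx":-0.12,"dy":-0.65,"dz":0,"yaw":0},{"gripper":0.72,"dx":-0.12,"dy":-0.55,"dz":0,"yaw":0},{"gripper":0.72,"dx":-0.12,"dy":-0.3,"dz":0,"yaw":0},{"gripper":0.72,"dx":0,"dy":0,"dz":0,"yaw":0},{"gripper":0.72,"dx":0,"dy":0,"dz":0,"yaw":0},{"gripper":0.72,"dx":0,"dy":0,"dz":0,"yaw":0}]' 50 >/dev/null
python3 - <<'E'
from m import *
import go
s=r.read_state();p=r.snapshot("wrist");print(*wrect(s,p,blanks(p,(100,80,450,300)),.05),sep="\n")
go.to(.5286,-.0824,.034,87.9)
E
```

```text
([272.0, 215.0], 528.8, -82.5, 90, 45, 'ang', -2.0)
M [ 0.01 -0.   -0.01] t 62.0 pos [ 0.5322 -0.0797  0.1486] yang 88.1 units dx dy dz [ 0.07 -0.06  2.29] yawunits 0.02 F [-0.8 -0.1  0.1] open 0.722 grip 0.0 q [ 0.11  0.47 -0.08  1.9   0.05  0.77  1.55]
```

```bash
python3 -m creep '[{"gripper":0.72,"dx":0.07,"dy":-0.06,"dz":0.3,"yaw":0.02},{"gripper":0.72,"dx":0,"dy":0,"dz":0.6,"yaw":0},{"gripper":0.72,"dx":0,"dy":0,"dz":0.5,"yaw":0},{"gripper":0.72,"dx":0,"dy":0,"dz":0.4,"yaw":0},{"gripper":0.72,"dx":0,"dy":0,"dz":0.3,"yaw":0},{"gripper":0.72,"dx":0,"dy":0,"dz":0.17,"yaw":0},{"gripper":0.72,"dx":0,"dy":0,"dz":0,"yaw":0},{"gripper":0.72,"dx":0,"dy":0,"dz":0,"yaw":0},{"gripper":0.3,"dx":0,"dy":0,"dz":0,"yaw":0},{"gripper":0.3,"dx":0,"dy":0,"dz":0,"yaw":0},{"gripper":0.3,"dx":0,"dy":0,"dz":0,"yaw":0},{"gripper":0.3,"dx":0,"dy":0,"dz":0,"yaw":0},{"gripper":0.3,"dx":0,"dy":0,"dz":0,"yaw":0},{"gripper":0.3,"dx":0,"dy":0,"dz":0,"yaw":0}]' 50 >/dev/null
python3 go.py .5288 -.0825 .034 87.9
python3 -m creep '[{"gripper":0.3,"dx":0,"dy":0,"dz":-0.2,"yaw":0},{"gripper":0.3,"dx":0,"dy":0,"dz":-0.5,"yaw":0},{"gripper":0.3,"dx":0,"dy":0,"dz":-0.6,"yaw":0},{"gripper":0.3,"dx":0,"dy":0,"dz":-0.6,"yaw":0},{"gripper":0.3,"dx":0,"dy":0,"dz":-0.4,"yaw":0},{"gripper":0.3,"dx":0,"dy":0,"dz":0,"yaw":0}]' 50 >/dev/null
python3 go.py .4563 .3001 .0245 87
```

```text
M [ 0.26  0.19 -0.01] t 63.4 pos [ 0.5293 -0.0842  0.0365] yang 87.8 units dx dy dz [0.01 0.03 0.05] yawunits -0.02 F [-1.1  0.6  4.9] open 0.498 grip 51.1 q [ 0.11  0.63 -0.06  2.01  0.07  0.5   1.53]
M [-0.   -0.05  0.03] t 64.0 pos [ 0.5304 -0.0846  0.1539] yang 87.8 units dx dy dz [1.8  7.63 2.58] yawunits 0.11 F [-1.1 -0.5 -1.4] open 0.5 grip 51.3 q [ 0.12  0.46 -0.08  1.91  0.05  0.78  1.55]
```

```bash
python3 -m creep '[{"gripper":0.3,"dx":0.14,"dy":0.4,"dz":0,"yaw":0.11},{"gripper":0.3,"dx":0.14,"dy":0.63,"dz":0,"yaw":0},{"gripper":0.3,"dx":0.14,"dy":0.65,"dz":0,"yaw":0},{"gripper":0.3,"dx":0.14,"dy":0.65,"dz":0,"yaw":0},{"gripper":0.3,"dx":0.14,"dy":0.65,"dz":0,"yaw":0},{"gripper":0.3,"dx":0.14,"dy":0.65,"dz":0,"yaw":0},{"gripper":0.3,"dx":0.14,"dy":0.65,"dz":0,"yaw":0},{"gripper":0.3,"dx":0.14,"dy":0.65,"dz":0,"yaw":0},{"gripper":0.3,"dx":0.14,"dy":0.65,"dz":0,"yaw":0},{"gripper":0.3,"dx":0.14,"dy":0.65,"dz":0,"yaw":0},{"gripper":0.3,"dx":0.14,"dy":0.65,"dz":0,"yaw":0},{"gripper":0.3,"dx":0.14,"dy":0.45,"dz":0,"yaw":0},{"gripper":0.3,"dx":0.12,"dy":0.3,"dz":0,"yaw":0},{"gripper":0.3,"dx":0,"dy":0,"dz":0,"yaw":0},{"gripper":0.3,"dx":0,"dy":0,"dz":0,"yaw":0},{"gripper":0.3,"dx":0,"dy":0,"dz":0,"yaw":0}]' 50 >/dev/null
python3 - <<'E'
from m import *
import go
s=r.read_state();p=r.snapshot("wrist")
print(*wrect(s,p,blanks(p,(200,80,480,300)),.04),sep="\n")
go.to(.4567,.3001,.0275,87)
E
```

```text
([276.0, 233.0], 472.9, 297.6, 86, 67, 'ang', 88.3)
([367.0, 211.0], 460.3, 375.6, 89, 43, 'ang', -2.8)
M [-0.   -0.02  0.  ] t 65.6 pos [0.4589 0.2996 0.1503] yang 86.9 units dx dy dz [0.05 0.01 2.46] yawunits -0.01 F [-0.3  0.2 -0.7] open 0.502 grip 51.2 q [-0.6   0.48 -0.09  1.88  0.06  0.79  0.79]
```

```bash
python3 -m creep '[{"gripper":0.3,"dx":0.05,"dy":0.01,"dz":0.3,"yaw":0},{"gripper":0.3,"dx":0,"dy":0,"dz":0.5,"yaw":0},{"gripper":0.3,"dx":0,"dy":0,"dz":0.5,"yaw":0},{"gripper":0.3,"dx":0,"dy":0,"dz":0.3,"yaw":0},{"gripper":0.3,"dx":0,"dy":0,"dz":0.2,"yaw":0},{"gripper":0.3,"dx":0,"dy":0,"dz":0.1,"yaw":0},{"gripper":0.3,"dx":0,"dy":0,"dz":0,"yaw":0},{"gripper":0.3,"dx":0,"dy":0,"dz":0,"yaw":0}]' 50 >/dev/null
python3 go.py .4567 .3001 .0275 87
```

```text
M [ 0.02 -0.01 -0.03] t 66.4 pos [0.4563 0.3019 0.0559] yang 87.0 units dx dy dz [-0.01 -0.04  0.57] yawunits 0.0 F [-0.2  0.5 -1.8] open 0.502 grip 51.2 q [-0.62  0.61 -0.08  1.97  0.08  0.57  0.77]
```

```bash
python3 -m creep '[{"gripper":0.3,"dx":-0.01,"dy":-0.04,"dz":0.2,"yaw":0},{"gripper":0.3,"dx":0,"dy":0,"dz":0.2,"yaw":0},{"gripper":0.3,"dx":0,"dy":0,"dz":0.1,"yaw":0},{"gripper":0.3,"dx":0,"dy":0,"dz":0.07,"yaw":0},{"gripper":0.3,"dx":0,"dy":0,"dz":0,"yaw":0},{"gripper":0.3,"dx":0,"dy":0,"dz":0,"yaw":0},{"gripper":0.7,"dx":0,"dy":0,"dz":0,"yaw":0},{"gripper":0.7,"dx":0,"dy":0,"dz":0,"yaw":0},{"gripper":0.7,"dx":0,"dy":0,"dz":0,"yaw":0},{"gripper":0.7,"dx":0,"dy":0,"dz":0,"yaw":0},{"gripper":0.7,"dx":0,"dy":0,"dz":-0.3,"yaw":0},{"gripper":0.7,"dx":0,"dy":0,"dz":-0.6,"yaw":0},{"gripper":0.7,"dx":0,"dy":0,"dz":-0.8,"yaw":0},{"gripper":0.7,"dx":0,"dy":0,"dz":-0.8,"yaw":0},{"gripper":0.7,"dx":0,"dy":0,"dz":-0.8,"yaw":0},{"gripper":0.7,"dx":0,"dy":0,"dz":0,"yaw":0},{"gripper":0.7,"dx":0,"dy":0,"dz":0,"yaw":0}]' 50
python3 - <<'E'
from m import *
s=r.read_state();p=r.snapshot("wrist");print(*wrect(s,p,blanks(p,(200,80,480,300)),.04),sep="\n")
q=r.snapshot("top");c,hsv=masks(q)
# clamp still open: handle dark blob near (250,151); bystanders by mask
a=cv2.imread("pics/top0.png")[...,::-1]
for n,(x0,y0,x1,y1) in dict(lid=(200,135,226,162),tape=(255,132,285,160),tumbler=(308,145,337,183),handle=(226,145,274,157),mat=(322,205,378,302)).items():
    d=abs(a[y0:y1,x0:x1].astype(int)-c[y0:y1,x0:x1]).max(2);print(n,"changed frac",round((d>25).mean(),3))
E
```

```text
time: 68.1
tool_pos: [0.4566, 0.3, 0.1926]
eef_rot: [[-0.999, 0.052, 0.002], [0.052, 0.999, 0.001], [-0.002, 0.001, -1.0]]
ft_force: [-0.8, 0.3, -0.1]
opening: 0.7
grip_force: 0.0
([354.0, 202.0], 460.1, 375.4, 89, 42, 'ang', -3.0)
([275.0, 201.0], 455.9, 299.1, 88, 44, 'ang', -3.0)
lid changed frac 0.0
tape changed frac 0.0
tumbler changed frac 0.0
handle changed frac 0.0
mat changed frac 0.187
```

The two blanks measure flat and side by side on the rack. The clamp handle is back in its open place, and the bystanders are unchanged.

```bash
python3 -c "
from cell import r
print(r.sign_off())"
```

```text
the job is handed in; nothing more can be done
None
```

I pressed both blanks that were on the mat, held the dial at full heat for over three seconds, and turned it back to off. The clamp is back at its open stop, both blanks lie flat side by side on the rack, the tumbler, tape and lid were not moved, and the job is handed in at about 68 s.

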